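# Hang the push block back on its tool board

## Robot

A 6-joint arm with a two-finger parallel gripper is mounted at the origin on the work surface. World frame = base frame: x ahead of the robot, y to its left, z up, the work surface at z = 0. Lengths are in m, angles in rad, forces in N, time in s.
With the tool pointing down it reaches from about 0.3 to 0.875 m from the base axis. Payload 6.4 kg.
Tool frame: the origin (TCP) lies midway between the tips of the shut fingers; the grasp point (between the pads) lies 19 mm behind it; z points along the fingers, y is the direction in which the jaws open and shut (so a half turn about z gives the same grasp; the last joint's range is limited). The gripper opens to 85 mm and grips with 20 to 120 N. Pads are 22 mm wide; open, the fingers measure 114 mm over their backs; the gripper's body (76 mm by 85 mm) begins 54 mm behind the grasp point. The pads swing forward as they close: fully open they stand 13 mm farther back than shut.
Start: joints at [1.106, 0.181, 1.607, -0, 1.354, -0.206], TCP at [0.147, 0.556, 0.199] pointing down, gripper open.
Joint ranges: [-2.99, 2.99], [-0.89, 2.07], [0.3, 2.58], [-1.14, 4.28], [0, 2.63], [-3.12, 3.12]. Speed limits (rad/s): [2.57, 2.57, 3.01, 3.14, 3.14, 3.14].

## Interface

Orientations are given as a unit quaternion [w, x, y, z].
In Python, from bench import get_obs, camera, hand_in gives the robot as it stands.
- The arm moves only by the tool drive_tool, never from a script. Its argument "deltas" is a list of rows, each a list of 2 entries, a list of its own where there are three numbers: the shift along the world's x, y, z in m, then the turn about the world's z in rad. A call has 1 to 10 rows; each row shifts and turns the pose as measured when the row begins; what a row does not reach is not made up. A row lasts 1/10 s, in which the tool goes at most 50 mm and 8.59 degrees, less where a joint would pass 70% of its speed; a pose out of reach is approached as far as the arm can. A call is refused whole if a number of a shift passes 0.05 or a number of a turn 0.15, either way. A call with a gripper value outside its range is refused whole. "gripper" is the opening, from 0 (shut) to 1 (fully open), set as the call begins (left out, the last holds). The fingers move at their own pace and stop on an object; the grip force is fixed at half the most. Time passes only in rows, so rows that do not move let the fingers close. It gives the time, the measured TCP pose, the force and the opening at its end, in the units of the state.
- get_obs(): the state, without advancing time (a new reading comes with each control period).
- camera(name): name is "scene" or "top"; returns a dict with "frame" (400x640x3 uint8, red, green, blue), "fx", "fy", "cx", "cy" (pixels), "eye" and "attitude" of the camera in the world. Camera axes: x right, y down, z forward; pixel columns grow to the right and rows downward; lengths in m; the calibration is good to about 2 mm. A picture is of the moment at which its call begins. There is no depth.
- hand_in(): hands the job in, once; it reports no verdict.
The state is a dict: "time_s": time; "q": joint angles; "dq": joint speeds; "joint_efforts": joint torques, N m; "eef_pos": TCP position; "eef_rot": TCP orientation; "wrist_force": force on the tool from outside, world axes, zero at the start; "torque": the same for the moment, N m; "opening": opening from 0.0 (shut) to 1.0 (fully open).
Only numpy, scipy, OpenCV 4.12 (cv2) and the standard library are available. Lean on these libraries where they do the work, as an engineer would, in place of code of your own. Each camera call takes 0.05 s, during which the arm holds its last target.

## Task

Put the blue push block away: take it by its wooden grip, pass its keyhole opening over the stud head of the sloping board with the blue shape painted on it, so that the base plate lies flat on the board, then slide it down the slope until the stud sits fully home at the end of the narrow slot. Leave it hanging straight with its keyhole end uppermost, let go, and leave the other things on the bench where they are.

Things in the scene. Friction and masses are not known exactly. Their poses are not given: they have to be found in the camera images.
- push_block: blue push block: base plate 170 long (x) by 100 wide (y) by 6 thick, lying flat on the bench, with a wooden grip bar on top. Origin: centre of the underside; x points to the keyhole end, z to the grip side. 0.28 to 0.56 kg. Keyhole right through the plate: eight-sided opening 34 across, then a funnel into a slot 13 wide that ends at x = +68.
- block_grip (a point): middle of the push block's grip, 27 above the underside: a solid wooden bar 76 long (along block x), 24 wide (y), from 6 to 48 above the underside; lies at block x = -32, y = 0
- block_opening (a point): centre of the keyhole's wide opening, in the plane of the plate's underside (block x = +32, y = 0, z = 0)
- block_slot_end (a point): where the stud's axis sits when fully home at the end of the narrow slot, in the plane of the underside (block x = +63.5, y = 0, z = 0)
- blue_stud: headed steel stud on the blue board's sloping face (30 degrees to the bench). Origin: centre of the stud's foot on the face's surface, 80 below the face's top edge along the slope. x up the slope, y across, z out of the face along the stud. Shank 9 diameter; head 22 diameter, underside 10 and top 16 above the face.
- orange_stud: headed steel stud on the orange board's sloping face (30 degrees to the bench). Origin: centre of the stud's foot on the face's surface, 80 below the face's top edge along the slope. x up the slope, y across, z out of the face along the stud. Shank 9 diameter; head 22 diameter, underside 10 and top 16 above the face.
- blue_board: fixed wooden stand with a plywood face 150 wide, 260 long, sloping up and away from the robot at 30 degrees; top edge 153 above the bench. Painted on it: a filled blue rectangle 170 by 100, the push block's shape as hung. Origin: centre of its foot (210 by 150); at yaw 0 the face looks to the robot (-x) and up.
- orange_board: fixed wooden stand with a plywood face 150 wide, 260 long, sloping up and away from the robot at 30 degrees; top edge 153 above the bench. Painted on it: an orange disc with a stem; not the push block's place. Origin: centre of its foot (210 by 150); at yaw 0 the face looks to the robot (-x) and up.
- screwdriver: orange-handled screwdriver, 190 long, lying; origin under its middle; leave alone
- glue_bottle: glue bottle with red cap, 38 diameter, 90 high, standing; origin: centre of its foot; leave alone
- tape_roll: white roll of tape, 60 diameter, 24 high, lying flat; origin: centre of its underside; leave alone
- wrench: steel wrench, 160 long, lying; origin under its middle; leave alone
- rivet_jar: jar with steel lid, 68 diameter, 85 high; origin: centre of its foot; leave alone
- cement_tin: tin with red label, 72 diameter, 120 high; origin: centre of its foot; leave alone
Things that resemble listed ones, but are neither listed nor needed, are in the scene too. Leave any green or purple look-alike of the push_block alone.

How it is judged:
On the way, in this order (a step that is already met when the one before it is completed fails the run):
1. the stud's head has passed through the wide opening and the plate lies flat on the blue board (x of block_opening in the frame of blue_stud between -0.014 and 0.014 m and y of block_opening in the frame of blue_stud between -0.01 and 0.01 m and z of block_opening in the frame of blue_stud between -0.004 and 0.006 m and angle between the z axis of push_block and the z axis of blue_stud, either way round below 0.12 rad).
2. the block has been slid down so that the stud is home in the narrow slot (x of block_slot_end in the frame of blue_stud between -0.007 and 0.007 m and y of block_slot_end in the frame of blue_stud between -0.006 and 0.006 m and z of block_slot_end in the frame of blue_stud between -0.004 and 0.006 m and x of block_opening in the frame of blue_stud below -0.02 m and angle between the z axis of push_block and the z axis of blue_stud, either way round below 0.12 rad and angle between the x axis of push_block and the x axis of blue_stud, either way round below 0.26 rad), for 0.2 s.
At the end, for the whole second after the job is handed in: The push block hangs at rest on the blue board's stud: the slot's end point within 7 mm along the slope, 6 mm across and 6 mm off the face of the stud's foot, keyhole end uppermost, plate flat on the face within 0.12 rad and straight up the slope within 0.26 rad (all of step 2 and linear speed of push_block below 0.01 m/s and angular speed of push_block below 0.1 rad/s); the robot touches nothing.
It fails at once if another thing on the bench is pushed more than 30 mm from its place (distance of any of screwdriver, glue_bottle, tape_roll, wrench, rivet_jar, cement_tin from where it was at the start of the episode above 0.03 m).
It also fails if it takes over 48 s, if anything falls off the work surface, if the arm or the gripper's body presses on something with over 40 N, if the wrist force passes 120 N, or if a joint passes its speed limit or range.

## Working session

There is one attempt and no reset: what is moved stays moved. The work goes in short steps, Python scripts to look and compute and a tool call to move; the robot and the scene stay as the last step left them, time stands still between calls to the robot, and variables do not carry over. Pictures are saved under pics/ and viewed, and the job is handed in when it is done.

Besides the shell and the picture viewer there is one more tool, called after ">>>" by a JSON object that holds its "op" and its "data". drive_tool: Moves the arm, as the interface text tells. Its arguments: {"type":"object","properties":{"deltas":{"type":"array","items":{"type":"array"}},"gripper":{"type":"number"}},"required":["deltas"]}

```bash
mkdir -p pics; ls; python3 - <<'E'
from bench import get_obs,camera
import cv2,numpy as np
for n in("scene","top"):
    c=camera(n); cv2.imwrite(f"pics/{n}0.png",c["frame"][:,:,::-1]); print({k:v for k,v in c.items() if k!="frame"})
print(get_obs())
E
```

```text
pics
{'fx': 402.584270409274, 'fy': 402.584270409274, 'cx': 324.21779244141806, 'cy': 199.2733746240615, 'eye': array([ 1.18996086, -0.41915873,  0.7390655 ]), 'attitude': array([-0.38071455,  0.77446689,  0.45111714, -0.22748801])}
{'fx': 393.18832629451583, 'fy': 393.18832629451583, 'cx': 317.2062157264628, 'cy': 203.45004292693864, 'eye': array([ 0.31611481, -0.02781314,  1.22787697]), 'attitude': array([ 0.03927368, -0.70552062,  0.70579117, -0.05056731])}
{'time_s': 0.1, 'q': array([ 1.10569810e+00,  1.81456933e-01,  1.60787691e+00,  3.10989420e-06,
        1.35380414e+00, -2.06310338e-01]), 'dq': array([ 0.00018003, -0.00144285, -0.00066926, -0.00050164,  0.00064021,
       -0.00042657]), 'joint_efforts': array([ 2.50384801e-04, -4.45873046e+01, -3.52241027e+01, -2.45937590e-04,
        3.96895164e-03, -5.33047313e-06]), 'eef_pos': array([0.14689249, 0.5553721 , 0.19789483]), 'eef_rot': array([-2.55975016e-04,  1.29033471e-01,  9.91639938e-01, -7.29031404e-04]), 'wrist_force': array([ 0.01069025, -0.73007717,  0.01417298]), 'torque': array([-0.01973754,  0.00023465, -0.00269632]), 'opening': 1.001127774883886}
```

View pics/scene0.png

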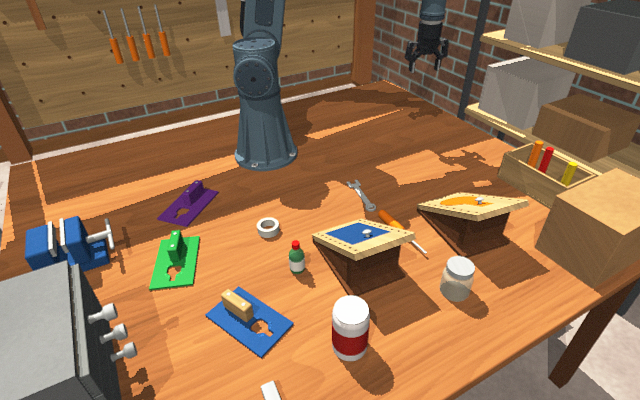

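View pics/top0.png

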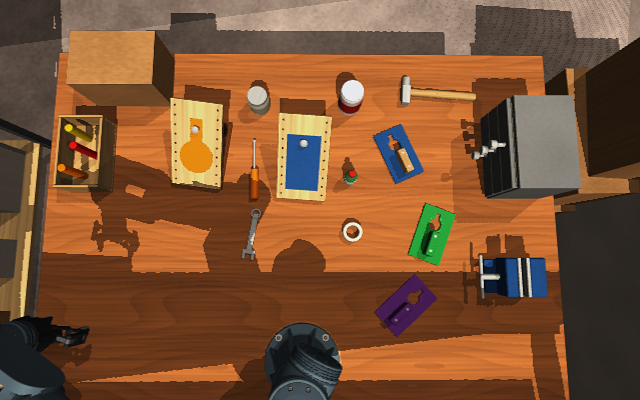

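The top view has the blue block at about (398,153), with its keyhole end pointing up and left, and the blue board at about (303,157), with its stud near (304,143). The tool can only yaw, so the block has to be tilted 30° inside the grip. I plan to do that by pressing it onto the face below the stud. First I'll measure.

```bash
cat > h.py <<'E'
import numpy as np,cv2
from scipy.spatial.transform import Rotation as R
from bench import get_obs,camera
def rot(q): return R.from_quat([q[1],q[2],q[3],q[0]]).as_matrix()
def ray(c,u,v):
    d=rot(c["attitude"])@np.array([(u-c["cx"])/c["fx"],(v-c["cy"])/c["fy"],1.]); return c["eye"],d/np.linalg.norm(d)
def onz(c,u,v,z):
    e,d=ray(c,u,v); return e+d*(z-e[2])/d[2]
def tri(c1,p1,c2,p2):
    e1,d1=ray(c1,*p1); e2,d2=ray(c2,*p2)
    s=np.linalg.lstsq(np.c_[d1,-d2],e2-e1,rcond=None)[0]
    a,b=e1+s[0]*d1,e2+s[1]*d2; return (a+b)/2,np.linalg.norm(a-b)
def proj(c,p):
    k=rot(c["attitude"]).T@(np.asarray(p,float)-c["eye"]); return np.array([c["fx"]*k[0]/k[2]+c["cx"],c["fy"]*k[1]/k[2]+c["cy"]])
def bluemask(f):
    h=cv2.cvtColor(f,cv2.COLOR_RGB2HSV); return cv2.inRange(h,(100,120,50),(118,255,255))
E
python3 - <<'E'
from h import *
def crop(c,n,x0,y0,x1,y1,s):
    cv2.imwrite(f"pics/{n}.png",cv2.resize(c["frame"][y0:y1,x0:x1,::-1],None,fx=s,fy=s,interpolation=cv2.INTER_CUBIC))
t=camera("top");s=camera("scene")
crop(t,"tb",265,100,445,215,4.4);crop(s,"sb",195,205,425,365,3.4)
for c,n in((t,"top"),(s,"scene")):
    m=bluemask(c["frame"]); 
    for k in cv2.findContours(m,cv2.RETR_EXTERNAL,cv2.CHAIN_APPROX_NONE)[0]:
        a=cv2.contourArea(k)
        if a>250: 
            p=cv2.approxPolyDP(cv2.convexHull(k),4,True)[:,0]; print(n,a,p.tolist(),cv2.minAreaRect(k))
            if n=="top": print([onz(c,*q,.006)[:2].round(4).tolist() for q in p])
            else: print([onz(c,*q,.006)[:2].round(4).tolist() for q in p])
E
```

```text
top 533.5 [[543, 258], [547, 294], [533, 296], [530, 258]] ((538.3147583007812, 276.90606689453125), (38.9008903503418, 15.318115234375), 85.91438293457031)
[[0.3019, -0.7488], [0.1924, -0.753], [0.1865, -0.7092], [0.302, -0.7081]]
top 408.0 [[514, 258], [518, 295], [508, 296], [505, 260]] ((511.56640625, 276.99560546875), (38.64753723144531, 11.773862838745117), 86.18592071533203)
[[0.3021, -0.658], [0.1896, -0.663], [0.1867, -0.6319], [0.296, -0.6295]]
top 1689.5 [[288, 134], [320, 136], [316, 190], [285, 188]] ((301.8603820800781, 161.95431518554688), (33.486114501953125, 54.36149597167969), 4.085616588592529)
[[0.6964, 0.0457], [0.6902, -0.0567], [0.515, -0.0437], [0.5212, 0.0538]]
top 1520.0 [[401, 125], [422, 171], [396, 183], [374, 136]] ((398.1402587890625, 153.40724182128906), (53.17783737182617, 30.6319580078125), 64.65382385253906)
[[0.7277, -0.3182], [0.5766, -0.381], [0.5377, -0.2969], [0.6908, -0.2302]]
scene 2376.5 [[238, 287], [292, 322], [261, 357], [206, 316]] ((248.94000244140625, 319.0799865722656), (74.79998779296875, 46.99999237060547), 36.869895935058594)
[[0.5
[... 198 characters left out ...]
66, 28.55670738220215), 75.57923126220703)
[[0.0638, -0.6865], [0.2376, -0.6679], [0.2373, -0.716], [0.1835, -0.7343], [0.0697, -0.7347]]
scene 601.0 [[388, 231], [353, 243], [327, 233], [356, 223]] ((357.5104064941406, 232.03236389160156), (18.122539520263672, 58.685752868652344), 72.18110656738281)
[[0.5594, 0.126], [0.5518, 0.0183], [0.4839, -0.0216], [0.4882, 0.0688]]
scene 1398.0 [[64, 221], [77, 216], [103, 240], [108, 262], [82, 270], [59, 261], [57, 244]] ((84.62787628173828, 245.006591796875), (55.9150505065918, 48.465110778808594), 21.370620727539062)
[[0.0696, -0.6418], [0.0634, -0.6083], [0.2103, -0.5539], [0.3042, -0.5516], [0.3015, -0.6105], [0.2387, -0.659], [0.1661, -0.6617]]
```

View pics/tb.png

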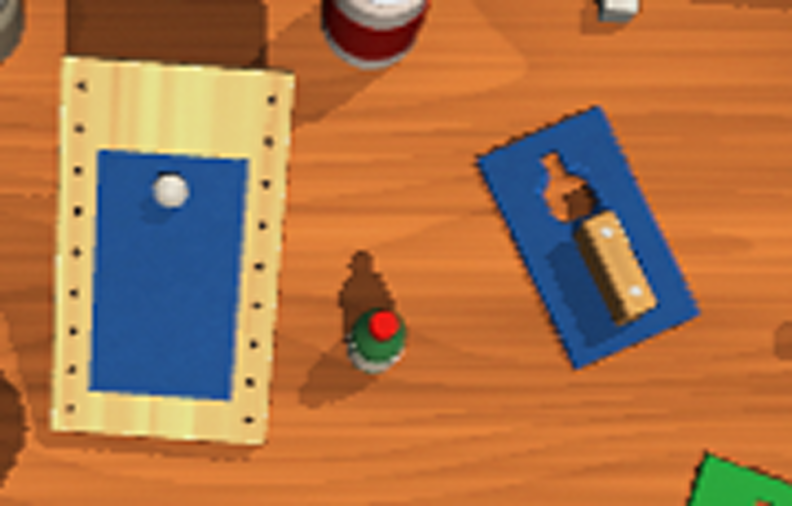

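View pics/sb.png

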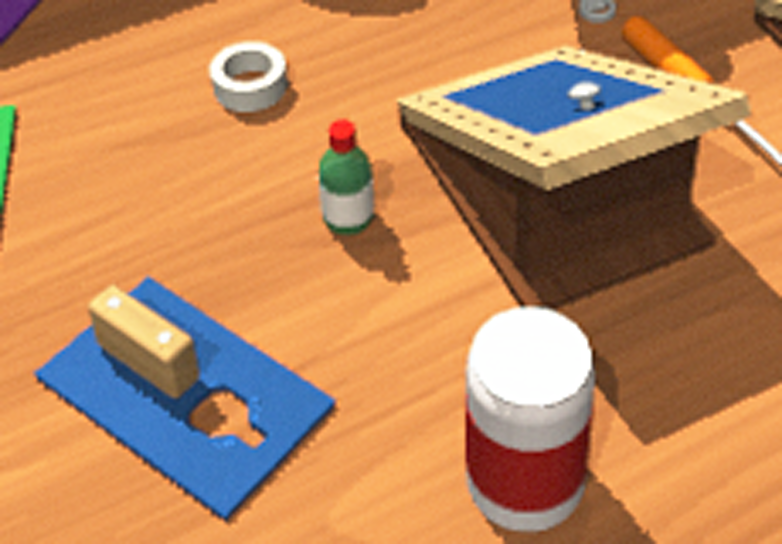

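```bash
python3 - <<'E'
from h import *
t=camera("top");s=camera("scene")
P={}
for c,n,(x0,y0,x1,y1) in((t,"top",(290,136,318,152)),(s,"scene",(355,226,378,241))):
    h=cv2.cvtColor(c["frame"],cv2.COLOR_RGB2HSV)[y0:y1,x0:x1]
    m=cv2.inRange(h,(0,0,110),(180,90,255)); 
    k=cv2.connectedComponentsWithStats(m); print(n,k[2][1:].tolist(),k[3][1:]+[x0,y0])
    i=1+np.argmax(k[2][1:,4]); P[n]=k[3][i]+[x0,y0]
X,g=tri(t,P["top"],s,P["scene"]); print("head",X,g, [onz(c,*P[n],.124) for c,n in((t,"top"),(s,"scene"))])
# painted rect corners by tri
T=[[288,134],[320,136],[316,190],[285,188]]
S=[[388,231],[353,243],[327,233],[356,223]]
C=[]
for a,b in zip(T,S):
    x,g=tri(t,a,s,b); C.append(x); print(x.round(4),round(g,4))
C=np.array(C); u=(C[0]+C[1]-C[2]-C[3])/2; print("up",u,np.linalg.norm(u),np.degrees(np.arctan2(u[1],u[0])),np.degrees(np.arcsin(u[2]/np.linalg.norm(u)))); print(C.mean(0))
# board outline in top view
h=cv2.cvtColor(t["frame"],cv2.COLOR_RGB2HSV)
m=cv2.inRange(h,(18,50,120),(35,190,255))
for k in cv2.findContours(m,cv2.RETR_EXTERNAL,cv2.CHAIN_APPROX_NONE)[0]:
    if cv2.contourArea(k)>1500:
        q=cv2.approxPolyDP(cv2.convexHull(k),4,True)[:,0]; print(q.tolist(),[onz(t,*p,.153 if p[1]<150 else .023).round(4).tolist() for p in q])
# bar of the block grip (top face z=.048), both views
for c,n,(x0,y0,x1,y1) in((t,"top",(385,138,420,180)),(s,"scene",(215,285,258,325))):
    h=cv2.cvtColor(c["frame"],cv2.COLOR_RGB2HSV)[y0:y1,x0:x1]
    mm=cv2.inRange(h,(12,60,150),(35,200,255)); mm[:]=mm
    k=max(cv2.findContours(mm,cv2.RETR_EXTERNAL,cv2.CHAIN_APPROX_NONE)[0],key=cv2.contourArea)+np.array([x0,y0]); r=cv2.minAreaRect(k.astype(np.float32)); print(n,r, onz(c,*r[0],.048))
E
```

```text
top [[10, 4, 8, 7, 47]] [[303.29787234 142.93617021]]
scene [[17, 0, 6, 2, 7], [7, 3, 10, 9, 51], [9, 10, 14, 5, 41]] [[374.57142857 226.42857143]
 [366.52941176 232.07843137]
 [372.31707317 238.65853659]]
head [ 0.63520603 -0.00447623  0.11957271] 0.0025757245346722793 [array([ 0.63326287, -0.00568342,  0.124     ]), array([ 0.63960377, -0.00620084,  0.124     ])]
[0.6601 0.0388 0.1231] 0.0002
[ 0.6544 -0.0531  0.1243] 0.0018
[ 0.5115 -0.0406  0.0358] 0.0061
[0.5159 0.0509 0.0346] 0.0022
up [ 0.14354829 -0.01229038  0.08846308] 0.16906472751385945 -4.893640441733125 31.550493345537298
[ 0.58547241 -0.00103635  0.07943144]
[[279, 113], [331, 117], [324, 200], [277, 197]] [[0.712, 0.0629, 0.153], [0.7009, -0.0846, 0.153], [0.4809, -0.0682, 0.023], [0.4902, 0.0771, 0.023]]
[[170, 98], [222, 105], [219, 186], [172, 182]] [[0.7548, 0.3721, 0.153], [0.7348, 0.2245, 0.153], [0.5244, 0.2567, 0.023], [0.5367, 0.4019, 0.023]]
top ((405.6902160644531, 159.41220092773438), (23.81647300720215, 6.914460182189941), 65.224853515625) [ 0.60390035 -0.31963444  0.048     ]
scene ((236.0, 298.0), (26.0, 42.0), 90.0) [ 0.60725033 -0.31626876  0.048     ]
```

>>> {"op": "drive_tool", "data": {"deltas": [[[0.018,-0.035,0.01],0.03],[[0.018,-0.035,0.01],0.03],[[0.018,-0.035,0.01],0.03],[[0.018,-0.035,0.01],0.03],[[0.018,-0.035,0.01],0.03],[[0.018,-0.035,0.0],0.03],[[0.018,-0.035,0.0],0.03],[[0.018,-0.035,0.0],0.03],[[0.018,-0.035,0.0],0.03],[[0.018,-0.035,0.0],0.03]], "gripper": 1.0}}

```text
time_s: 1.3
eef_pos: [0.3289, 0.1954, 0.2495]
eef_rot: [0.002, -0.032, 0.999, -0.0]
wrist_force: [1.0, 0.3, 0.1]
opening: 0.999
```

>>> {"op": "drive_tool", "data": {"deltas": [[[0.018,-0.035,0.0],0.03],[[0.018,-0.035,0.0],0.03],[[0.018,-0.035,0.0],0.03],[[0.018,-0.035,0.0],0.03],[[0.018,-0.035,0.0],0.03],[[0.018,-0.035,0.0],0.03],[[0.018,-0.035,0.0],0.03],[[0.018,-0.035,0.0],0.03],[[0.018,-0.035,0.0],0.03],[[0.018,-0.035,0.0],0.03]]}}

```text
time_s: 2.3
eef_pos: [0.5138, -0.1715, 0.2514]
eef_rot: [0.006, -0.186, 0.983, -0.0]
wrist_force: [0.6, 0.6, 0.4]
opening: 1.001
```

```bash
cat >> h.py <<'E'
def jaw():
    o=get_obs(); M=rot(o["eef_rot"]); y=M[:,1]; return o["eef_pos"].round(4),np.degrees(np.arctan2(y[1],y[0])).round(2),M[:,2].round(4),o["q"].round(3),o["wrist_force"].round(1),round(o["opening"],3)
E
python3 -c "
from h import *
print(jaw())"
```

```text
(array([ 0.5138, -0.1715,  0.2514]), np.float64(111.39), array([ 0.0122,  0.002 , -0.9999]), array([-0.547,  0.056,  1.638,  0.008,  1.438, -2.492]), array([0.6, 0.6, 0.4]), 1.001)
```

>>> {"op": "drive_tool", "data": {"deltas": [[[0.0185,-0.0295,-0.02],0.01],[[0.0185,-0.0295,-0.02],0.01],[[0.0185,-0.0295,-0.02],0.01],[[0.0185,-0.0295,-0.03],0.01],[[0.0185,-0.0295,-0.03],0.0],[[0.0,0.0,0.0],0.0]]}}

```text
time_s: 2.9
eef_pos: [0.6101, -0.3307, 0.1241]
eef_rot: [0.007, -0.204, 0.979, -0.0]
wrist_force: [-0.7, 1.6, -1.5]
opening: 1.0
```

```bash
python3 - <<'E'
from h import *
print(jaw())
t=camera("top");s=camera("scene")
a=cv2.resize(t["frame"][100:215,340:460,::-1],None,fx=3.3,fy=3.3);b=cv2.resize(s["frame"][195:365,165:335,::-1],None,fx=2.35,fy=2.35)
h=min(len(a),len(b)); cv2.imwrite("pics/a1.png",np.hstack([a[:h],b[:h]]))
E
```

```text
(array([ 0.6101, -0.3307,  0.1241]), np.float64(113.54), array([ 0.0134,  0.0019, -0.9999]), array([-0.672,  0.496,  1.352,  0.01 ,  1.284, -2.657]), array([-0.7,  1.6, -1.5]), 1.0)
```

View pics/a1.png

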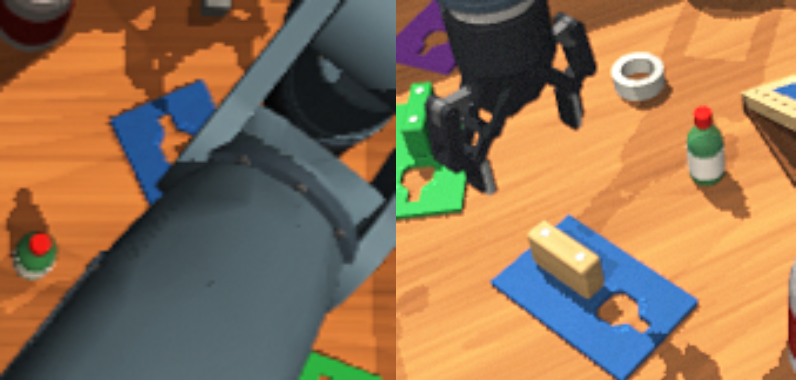

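>>> {"op": "drive_tool", "data": {"deltas": [[[-0.003,0.012,-0.02],0.0],[[0.0,0.0,-0.025],0.0],[[0.0,0.0,-0.02],0.0],[[0,0,0],0]]}}

```text
time_s: 3.4
eef_pos: [0.6123, -0.3159, 0.0751]
eef_rot: [0.014, -0.206, 0.978, -0.008]
wrist_force: [-0.1, 1.3, -1.6]
opening: 1.003
```

```bash
python3 - <<'E'
from h import *
print(jaw())
s=camera("scene")
cv2.imwrite("pics/a2.png",cv2.resize(s["frame"][225:365,165:335,::-1],None,fx=4,fy=4))
E
```

```text
(array([ 0.6123, -0.3159,  0.0751]), np.float64(113.79), array([ 0.0315, -0.0099, -0.9995]), array([-0.654,  0.523,  1.419,  0.012,  1.168, -2.645]), array([-0.1,  1.3, -1.6]), 1.003)
```

View pics/a2.png

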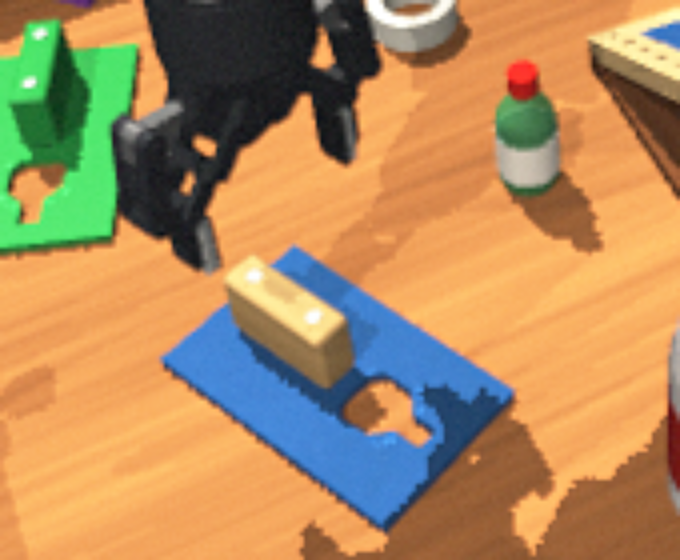

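>>> {"op": "drive_tool", "data": {"deltas": [[[-0.002,-0.001,-0.012],0.0],[[-0.001,-0.001,-0.012],0.0],[[-0.001,0.0,-0.012],0.0],[[0,0,-0.01],0],[[0,0,-0.006],0],[[0,0,0],0]]}}

```text
time_s: 4.05
eef_pos: [0.6122, -0.3203, 0.0285]
eef_rot: [0.019, -0.207, 0.978, -0.013]
wrist_force: [-0.5, -0.6, 0.2]
opening: 0.998
```

```bash
python3 - <<'E'
from h import *
print(jaw())
s=camera("scene")
cv2.imwrite("pics/a3.png",cv2.resize(s["frame"][225:365,165:335,::-1],None,fx=4,fy=4))
E
```

```text
(array([ 0.6122, -0.3203,  0.0285]), np.float64(113.84), array([ 0.0423, -0.018 , -0.9989]), array([-0.659,  0.576,  1.446,  0.013,  1.075, -2.653]), array([-0.5, -0.6,  0.2]), 0.998)
```

View pics/a3.png

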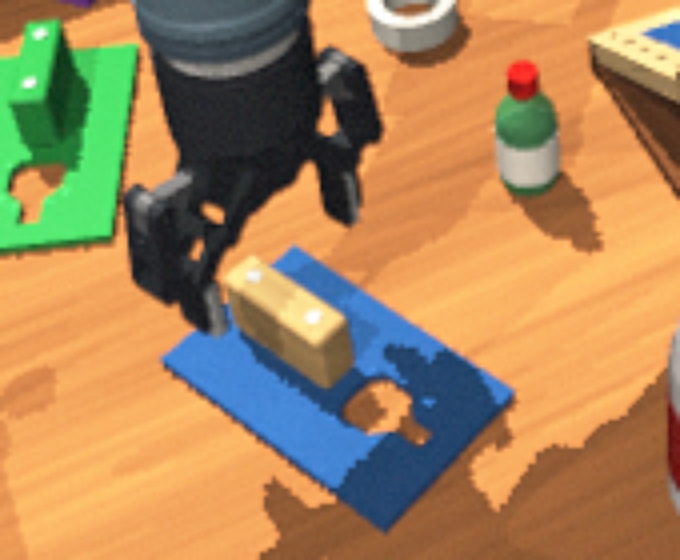

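```bash
python3 - <<'E'
from h import *
s=camera("scene");t=camera("top")
o=get_obs();M=rot(o["eef_rot"]);p=o["eef_pos"]
f=lambda x:((proj(s,x)-[165,225])*4).round(0)
print("tcp",f(p),"tips open",f(p-.013*M[:,2]+.0425*M[:,1]),f(p-.013*M[:,2]-.0425*M[:,1]))
# bar studs on the grip top (white dots) z~.048
for q in((254,276),(313,317),(288,293)): print(q,onz(s,165+q[0]/4-.4,225+q[1]/4-.4,.048))
E
```

```text
tcp [284. 324.] tips open [338. 260.] [220. 359.]
(254, 276) [ 0.58730554 -0.32717425  0.048     ]
(313, 317) [ 0.62925424 -0.30886688  0.048     ]
(288, 293) [ 0.60750546 -0.31501116  0.048     ]
```

>>> {"op": "drive_tool", "data": {"deltas": [[[-0.003,0.0,-0.008],0.0],[[-0.002,0.001,-0.006],0.0],[[0,0,-0.003],0],[[0,0,0],0]]}}

```text
time_s: 4.6
eef_pos: [0.6083, -0.3204, 0.013]
eef_rot: [0.02, -0.207, 0.978, -0.015]
wrist_force: [0.1, -0.1, 0.4]
opening: 0.999
```

```bash
python3 - <<'E'
from h import *
print(jaw())
s=camera("scene")
cv2.imwrite("pics/a4.png",cv2.resize(s["frame"][225:365,165:335,::-1],None,fx=4,fy=4))
E
```

```text
(array([ 0.6083, -0.3204,  0.013 ]), np.float64(113.84), array([ 0.0458, -0.0207, -0.9987]), array([-0.663,  0.588,  1.464,  0.014,  1.041, -2.657]), array([ 0.1, -0.1,  0.4]), 0.999)
```

View pics/a4.png

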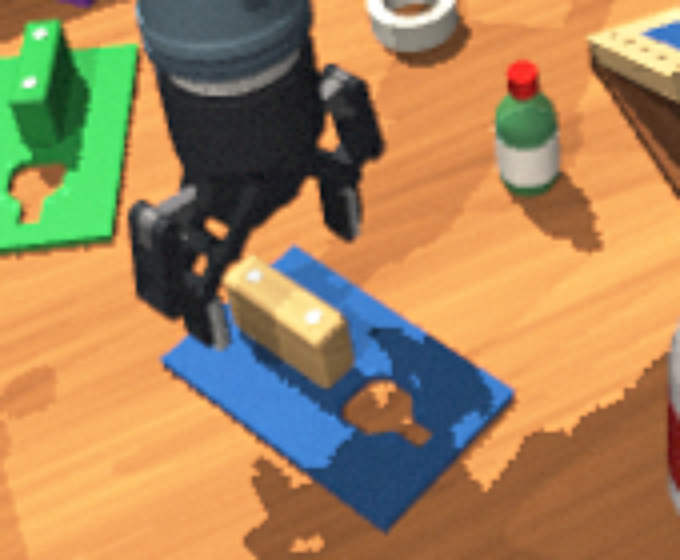

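>>> {"op": "drive_tool", "data": {"deltas": [[[0,0,0],0.0],[[0,0,0],0.0],[[0,0,0],0],[[0,0,0],0],[[0,0,0],0],[[0,0,0],0]], "gripper": 0.0}}

```text
time_s: 5.25
eef_pos: [0.6089, -0.3204, 0.0144]
eef_rot: [0.021, -0.207, 0.978, -0.015]
wrist_force: [-0.6, -0.7, -1.1]
opening: 0.225
```

```bash
python3 - <<'E'
from h import *
print(jaw())
s=camera("scene")
cv2.imwrite("pics/a5.png",cv2.resize(s["frame"][225:365,165:335,::-1],None,fx=4,fy=4))
E
```

```text
(array([ 0.6089, -0.3204,  0.0144]), np.float64(113.86), array([ 0.0466, -0.0211, -0.9987]), array([-0.663,  0.586,  1.463,  0.014,  1.042, -2.657]), array([-0.6, -0.7, -1.1]), 0.225)
```

View pics/a5.png

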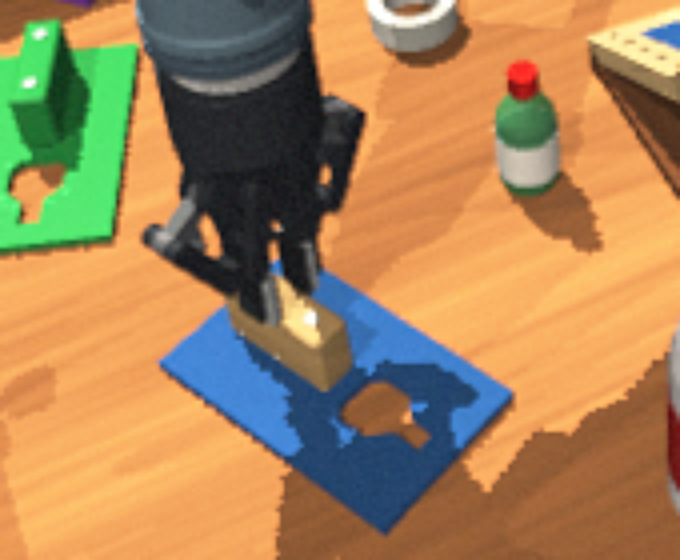

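>>> {"op": "drive_tool", "data": {"deltas": [[[0,0,0.012],0.0],[[0,0,0.02],0.0],[[0,0,0.025],0],[[0,0,0.025],0],[[0,0,0.025],0],[[0,0,0.025],0],[[0,0,0.025],0],[[0,0,0.015],0],[[0,0,0.005],0],[[0,0,0],0]]}}

```text
time_s: 6.3
eef_pos: [0.6036, -0.3173, 0.1954]
eef_rot: [0.017, -0.207, 0.978, -0.012]
wrist_force: [-0.3, 1.0, -3.3]
opening: 0.218
```

```bash
python3 - <<'E'
from h import *
print(jaw())
s=camera("scene")
cv2.imwrite("pics/a6.png",cv2.resize(s["frame"][135:305,145:345,::-1],None,fx=4,fy=4))
E
```

```text
(array([ 0.6036, -0.3173,  0.1954]), np.float64(113.84), array([ 0.0376, -0.0156, -0.9992]), array([-0.663,  0.386,  1.357,  0.011,  1.359, -2.653]), array([-0.3,  1. , -3.3]), 0.218)
```

View pics/a6.png

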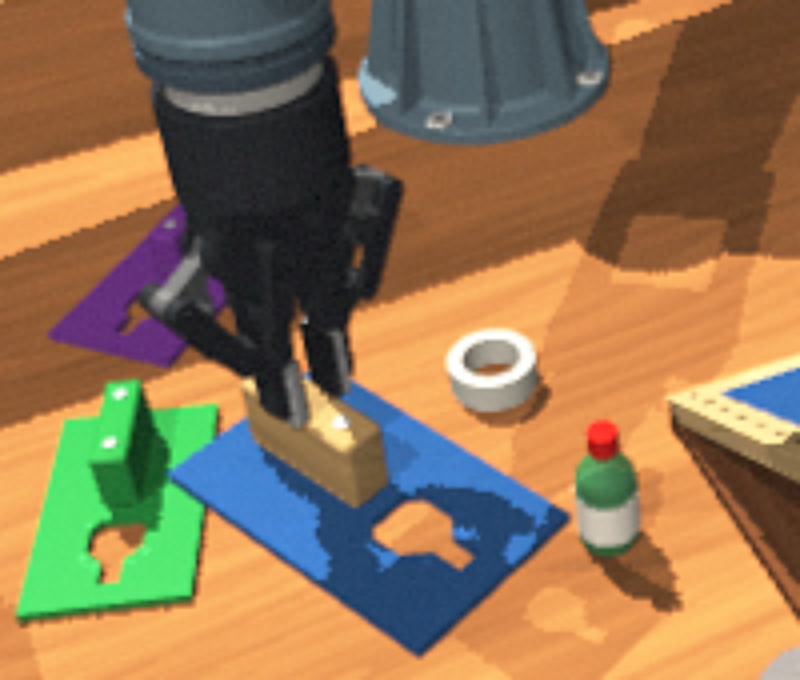

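>>> {"op": "drive_tool", "data": {"deltas": [[[-0.006,0.015,0.003],-0.03],[[-0.009,0.028,0],-0.04],[[-0.009,0.028,0],-0.04],[[-0.009,0.028,0],-0.04],[[-0.009,0.028,0],-0.04],[[-0.009,0.028,0],-0.04],[[-0.009,0.028,0],-0.04],[[-0.009,0.028,0],-0.04],[[-0.009,0.028,0],-0.04],[[-0.009,0.028,0],-0.04]]}}

```text
time_s: 7.35
eef_pos: [0.5029, -0.0406, 0.1781]
eef_rot: [0.003, -0.002, 1.0, -0.006]
wrist_force: [-0.1, 0.4, -3.3]
opening: 0.223
```

```bash
python3 -c "
from h import *
print(jaw())"
```

```text
(array([ 0.5029, -0.0406,  0.1781]), np.float64(90.22), array([ 0.0054, -0.0113, -0.9999]), array([-0.31 ,  0.037,  1.808, -0.009,  1.288, -1.882]), array([-0.1,  0.4, -3.3]), 0.223)
```

>>> {"op": "drive_tool", "data": {"deltas": [[[-0.003,0.012,0.005],-0.02],[[-0.003,0.012,0.005],-0.02],[[-0.002,0.01,0.004],-0.02],[[0,0.006,0.002],-0.01],[[0,0,0],0],[[0,0,0],0]]}}

```text
time_s: 7.95
eef_pos: [0.4873, 0.0065, 0.1858]
eef_rot: [-0.005, 0.032, 0.999, -0.003]
wrist_force: [-0.3, -0.3, -3.4]
opening: 0.22
```

```bash
python3 - <<'E'
from h import *
print(jaw())
s=camera("scene");t=camera("top")
cv2.imwrite("pics/a7.png",cv2.resize(s["frame"][105:285,265:455,::-1],None,fx=3.3,fy=3.3))
cv2.imwrite("pics/a7t.png",cv2.resize(t["frame"][90:240,220:400,::-1],None,fx=4,fy=4))
E
```

```text
(array([0.4873, 0.0065, 0.1858]), np.float64(86.31), array([-0.0107, -0.0062, -0.9999]), array([-0.225,  0.003,  1.826, -0.009,  1.321, -1.729]), array([-0.3, -0.3, -3.4]), 0.22)
```

View pics/a7.png

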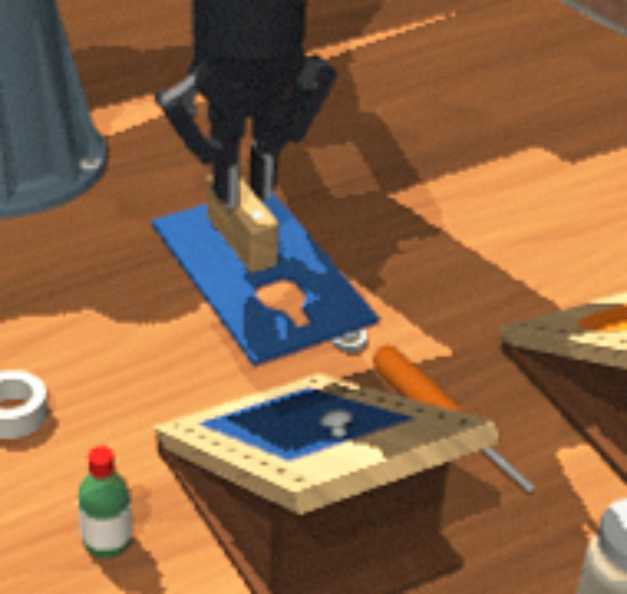

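View pics/a7t.png

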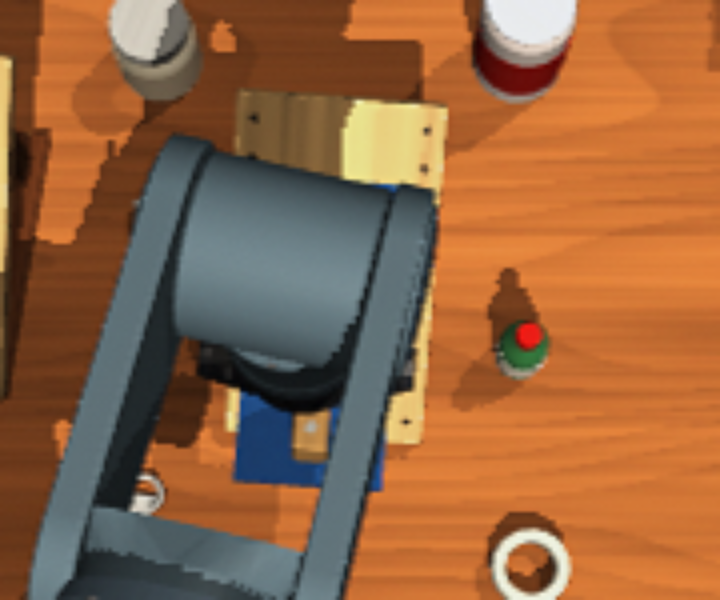

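```bash
python3 - <<'E'
from h import *
s=camera("scene"); m=bluemask(s["frame"]); m[:150]=0;m[222:]=0;m[:,:300]=0
h=cv2.cvtColor(s["frame"],cv2.COLOR_RGB2HSV); m=cv2.inRange(h,(100,110,25),(122,255,255)); m[:150]=0;m[217:]=0;m[:,:300]=0;m[:,385:]=0
k=max(cv2.findContours(m,cv2.RETR_EXTERNAL,cv2.CHAIN_APPROX_NONE)[0],key=cv2.contourArea)
q=cv2.approxPolyDP(cv2.convexHull(k),4,True)[:,0]; P=np.array([onz(s,*p,.177) for p in q]); print(q.tolist(),P.round(4))
print(np.linalg.norm(np.diff(np.r_[P,P[:1]],axis=0),axis=1), jaw()[0])
E
```

```text
[[312, 171], [347, 164], [378, 202], [341, 214]] [[ 0.4267 -0.0319  0.177 ]
 [ 0.4431  0.0623  0.177 ]
 [ 0.6153  0.0381  0.177 ]
 [ 0.6101 -0.0571  0.177 ]]
[0.09561131 0.17393189 0.09539383 0.18514307] [0.4876 0.0062 0.1861]
```

>>> {"op": "drive_tool", "data": {"deltas": [[[0.004,0,-0.01],0],[[0.004,0,-0.014],0],[[0.003,0,-0.014],0],[[0,0,-0.014],0],[[0,0,-0.008],0],[[0,0,0],0]]}}

```text
time_s: 8.7
eef_pos: [0.5001, 0.0039, 0.1211]
eef_rot: [-0.005, 0.034, 0.999, -0.003]
wrist_force: [0.3, 0.5, -3.0]
opening: 0.219
```

```bash
cat >> h.py <<'E'
def snap(n,k="scene",b=(265,105,455,285),f=3.3):
    c=camera(k); cv2.imwrite(f"pics/{n}.png",cv2.resize(c["frame"][b[1]:b[3],b[0]:b[2],::-1],None,fx=f,fy=f,interpolation=cv2.INTER_CUBIC)); return c
E
python3 -c "
from h import *
print(jaw()); snap('b1')"
```

```text
(array([0.5001, 0.0039, 0.1211]), np.float64(86.08), array([-0.0098, -0.0065, -0.9999]), array([-0.224,  0.108,  1.856, -0.009,  1.185, -1.723]), array([ 0.3,  0.5, -3. ]), 0.219)
```

View pics/b1.png

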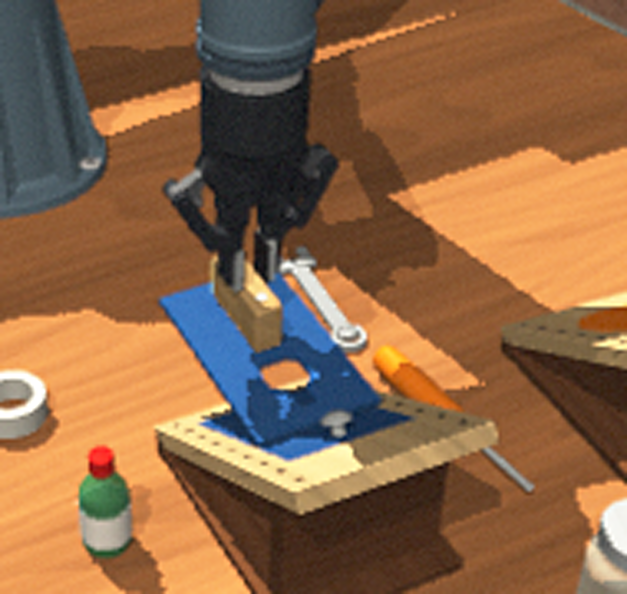

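>>> {"op": "drive_tool", "data": {"deltas": [[[-0.005,0.001,-0.002],0],[[-0.004,0.001,-0.006],0],[[0,0,-0.006],0],[[0,0,-0.006],0],[[0,0,-0.006],0],[[0,0,0],0]]}}

```text
time_s: 9.35
eef_pos: [0.4852, 0.0078, 0.0949]
eef_rot: [-0.009, 0.034, 0.999, -0.003]
wrist_force: [-0.2, -1.4, -2.1]
opening: 0.212
```

```bash
python3 -c "
from h import *
print(jaw()); snap('b2')"
```

```text
(array([0.4852, 0.0078, 0.0949]), np.float64(86.1), array([-0.0187, -0.0045, -0.9998]), array([-0.223,  0.12 ,  1.904, -0.009,  1.135, -1.722]), array([-0.2, -1.4, -2.1]), 0.212)
```

View pics/b2.png

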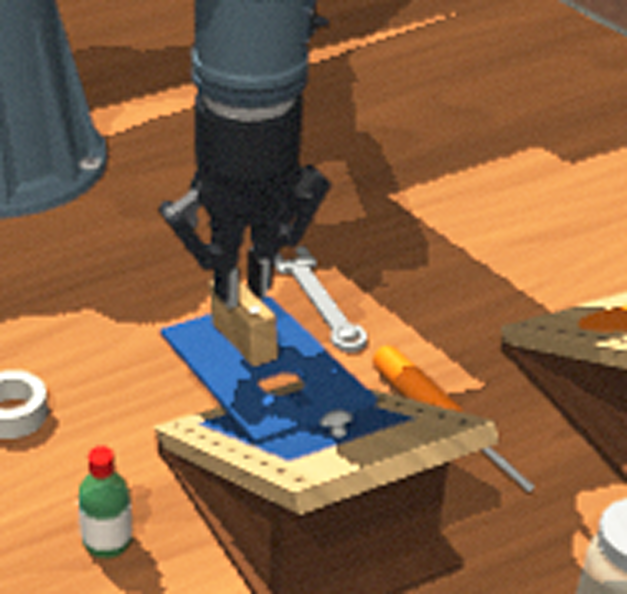

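>>> {"op": "drive_tool", "data": {"deltas": [[[0.001,0,-0.006],0],[[0.001,0,-0.006],0],[[0.001,0,-0.006],0],[[0,0,-0.005],0],[[0,0,0],0]]}}

```text
time_s: 9.9
eef_pos: [0.4914, 0.0075, 0.0733]
eef_rot: [-0.006, 0.034, 0.999, -0.003]
wrist_force: [-0.3, 0.6, 0.5]
opening: -0.002
```

```bash
python3 -c "
from h import *
print(jaw()); snap('b3')"
```

```text
(array([0.4914, 0.0075, 0.0733]), np.float64(86.11), array([-0.0119, -0.0052, -0.9999]), array([-0.221,  0.162,  1.908, -0.009,  1.083, -1.72 ]), array([-0.3,  0.6,  0.5]), -0.002)
```

View pics/b3.png

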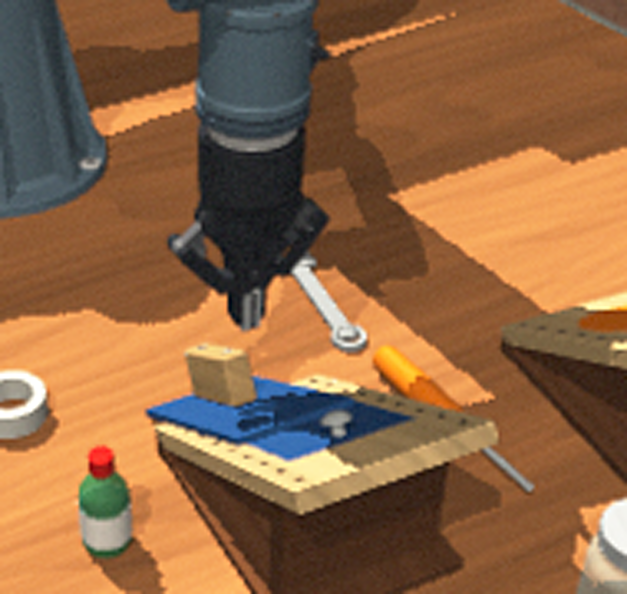

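The bar slipped out while I was pressing. The block is now lying on the lower part of the board at about the right tilt, so I can regrasp it there. First I'll open, rise and see whether it has settled.

>>> {"op": "drive_tool", "data": {"deltas": [[[0,0,0.015],0],[[0,0,0.02],0],[[0,0,0.02],0],[[0,0,0.01],0],[[0,0,0],0],[[0,0,0],0]], "gripper": 1.0}}

```text
time_s: 10.55
eef_pos: [0.4931, 0.0069, 0.1418]
eef_rot: [-0.004, 0.034, 0.999, -0.003]
wrist_force: [0.3, 0.3, 0.7]
opening: 0.989
```

```bash
python3 -c "
from h import *
print(jaw()); snap('b4'); snap('b4t','top',(220,90,400,240),4)"
```

```text
(array([0.4931, 0.0069, 0.1418]), np.float64(86.1), array([-0.008 , -0.0061, -0.9999]), array([-0.222,  0.064,  1.858, -0.008,  1.226, -1.721]), array([0.3, 0.3, 0.7]), 0.989)
```

View pics/b4.png

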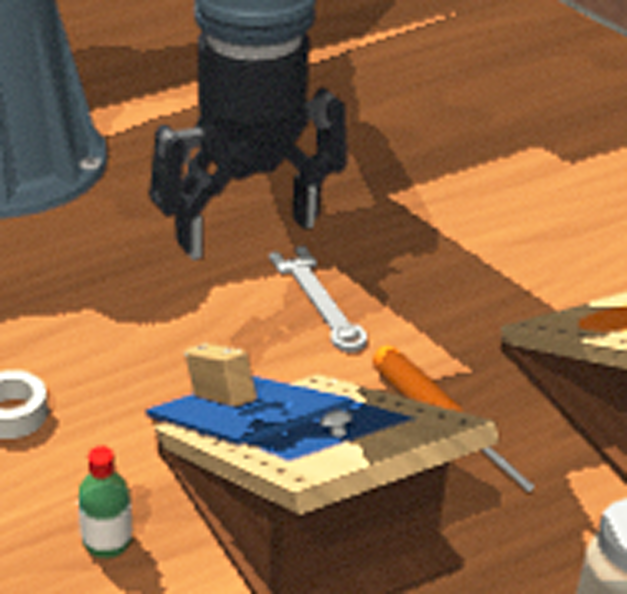

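View pics/b4t.png

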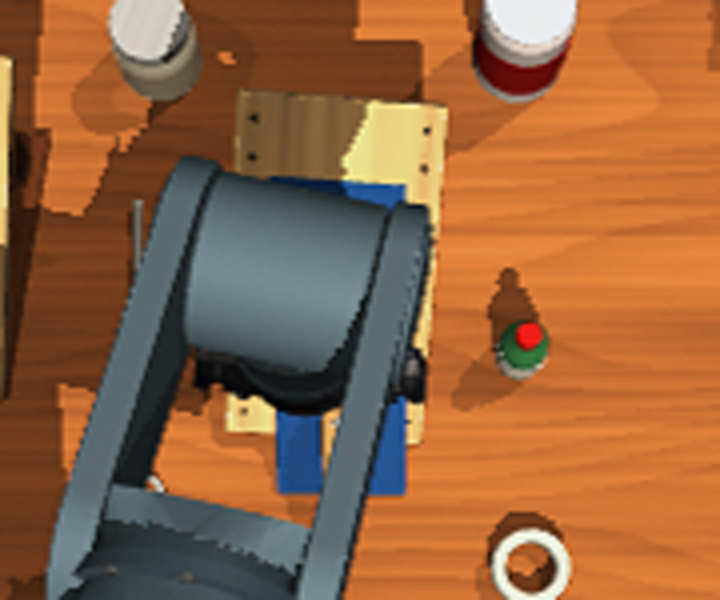

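>>> {"op": "drive_tool", "data": {"deltas": [[[0,0.03,0.02],0],[[0,0.035,0.02],0],[[0,0.035,0.01],0],[[0,0.035,0],0],[[0,0.02,0],0],[[0,0,0],0]]}}

```text
time_s: 11.25
eef_pos: [0.489, 0.1666, 0.1871]
eef_rot: [-0.009, 0.036, 0.999, -0.003]
wrist_force: [-0.4, 0.0, -0.6]
opening: 1.004
```

```bash
python3 -c "
from h import *
print(jaw()); snap('b5','scene',(305,195,425,270),6.5); snap('b5t','top',(265,100,365,240),4.2)"
```

```text
(array([0.489 , 0.1666, 0.1871]), np.float64(85.86), array([-0.0189, -0.0048, -0.9998]), array([ 0.1  ,  0.076,  1.748, -0.003,  1.337, -1.397]), array([-0.4,  0. , -0.6]), 1.004)
```

View pics/b5.png

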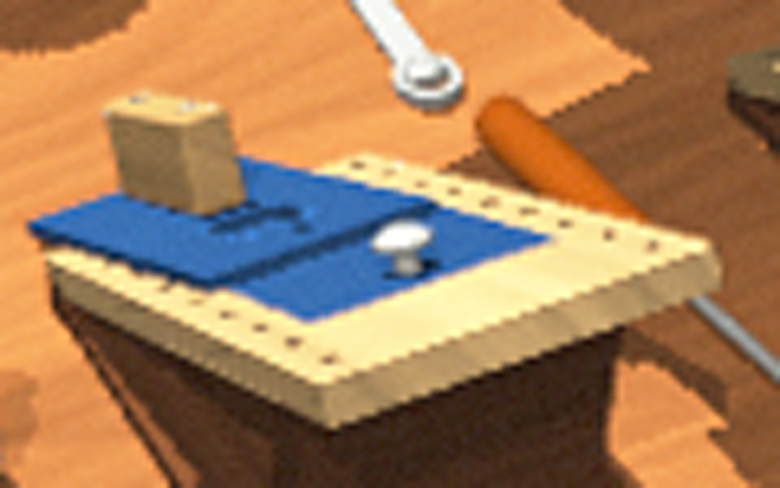

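View pics/b5t.png

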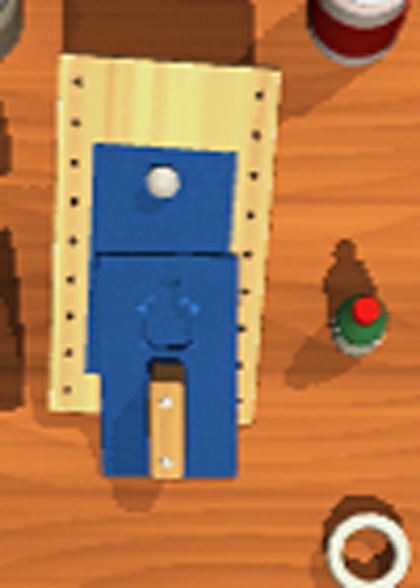

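```bash
cat >> h.py <<'E'
psi=np.radians(-4.2); S=np.array([.6425,-.0055,.113])
U=np.array([np.cos(np.pi/6)*np.cos(psi),np.cos(np.pi/6)*np.sin(psi),.5]);N=np.array([-.5*np.cos(psi),-.5*np.sin(psi),np.cos(np.pi/6)]);V=np.cross(N,U)
F=np.c_[U,V,N]   # stud frame
def onface(c,u,v,h):
    e,d=ray(c,u,v); s=((S-e)@N+h)/(d@N); return e+d*s
def st(p): return (F.T@(np.asarray(p)-S)*1000).round(1)  # world -> stud frame mm
E
python3 - <<'E'
from h import *
t=camera("top");s=camera("scene")
T=lambda x,y:(265+(x+.5)/4.2-.5,100+(y+.5)/4.2-.5)
Sc=lambda x,y:(305+(x+.5)/6.5-.5,195+(y+.5)/6.5-.5)
def show(n,c,p,h): w=onface(c,*p,h); print(n,w.round(4),st(w))
for n,p,h in(("dot1",(165,403),.048),("dot2",(166,462),.048),("bar tl",(149,381),.048),("bar tr",(183,381),.048),("bar bl",(149,477),.048),("bar br",(183,477),.048),("KL",(95,255),.006),("KR",(238,255),.006),("TL",(103,475),.006),("TR",(237,477),.006),("head",(163,181),.014),
  ("paint tl",(94,144),0),("paint tr",(237,153),0),("brd tl",(62,56),0),("brd tr",(280,70),0),("brd bl",(50,408),0),("brd br",(250,424),0)): show("T "+n,t,T(*p),h)
for n,p,h in(("dot1",(187,107),.048),("dot2",(140,98),.048),("KL",(438,205),.006),("KR",(215,280),.006),("TR",(30,227),.006),("head",(403,238),.014),("paint tl",(552,237),0),("paint tr",(310,320),0),("brd tl",(715,248),0),("brd tr",(325,385),0)): show("S "+n,s,Sc(*p),h)
E
```

```text
T dot1 [ 0.4865 -0.0071  0.0786] [-151.8  -13.    48. ]
T dot2 [ 0.4472 -0.0075  0.0561] [-197.   -16.3   48. ]
T bar tl [0.5008 0.004  0.0865] [-136.2   -0.9   48. ]
T bar tr [ 0.5007 -0.0197  0.0874] [-134.4  -24.6   48. ]
T bar bl [0.4371 0.0048 0.0497] [-209.6   -4.8   48. ]
T bar br [ 0.437  -0.0196  0.0507] [-207.7  -29.1   48. ]
T KL [0.5905 0.0424 0.088 ] [-60.5  44.    6. ]
T KR [ 0.5898 -0.0583  0.0918] [-52.7 -56.6   6. ]
T TL [0.4434 0.0403 0.0033] [-229.7   31.1    6. ]
T TR [ 0.4416 -0.0594  0.0065] [-223.3  -68.5    6. ]
T head [ 0.6339 -0.0061  0.1242] [-1.8 -1.2 14. ]
T paint tl [0.6608 0.0417 0.1215] [17.  48.4 -0. ]
T paint tr [ 0.6545 -0.057   0.1221] [ 18.2 -50.5  -0. ]
T brd tl [0.713  0.062  0.1507] [75.5 72.5  0. ]
T brd tr [ 0.7035 -0.0855  0.1515] [ 77.  -75.3  -0. ]
T brd bl [0.491  0.0786 0.0222] [-181.6   72.8   -0. ]
T brd br [ 0.4793 -0.0687  0.0217] [-182.6  -75.     0. ]
S dot1 [ 0.4911 -0.0064  0.0813] [-146.6  -12.    48. ]
S dot2 [ 0.4529 -0.0065  0.0593] [-190.5  -14.9   48. ]
S KL [0.6024 0.0367 0.095 ] [-46.3  39.2   6. ]
S KR [ 0.597  -0.0568  0.0959] [-44.6 -54.5   6. ]
S TR [ 0.4568 -0.0615  0.0154] [-205.6  -69.4    6. ]
S head [ 0.6412 -0.0075  0.1285] [ 6.8 -2.  14. ]
S paint tl [0.6603 0.0432 0.1212] [16.4 49.9 -0. ]
S paint tr [ 0.6537 -0.0534  0.1215] [ 17. -47.  -0.]
S brd tl [0.7206 0.0612 0.1551] [84.3 72.2  0. ]
S brd tr [ 0.71   -0.0851  0.1552] [ 84.5 -74.4  -0. ]
```

```bash
python3 - <<'E'
from h import *
g=S+F@np.array([-.179,-.0145,.013]); o=get_obs()["eef_pos"]; print("tcp target",g.round(4),"shift",(g-o).round(4)); print(U,V,N)
E
```

```text
tcp target [ 0.4804 -0.0081  0.0348] shift [-0.0091 -0.1716 -0.1525]
[ 0.86369967 -0.06342614  0.5       ] [0.0732382  0.99731448 0.        ] [-0.49865724  0.0366191   0.8660254 ]
```

>>> {"op": "drive_tool", "data": {"deltas": [[[-0.001,-0.03,0],0.02],[[-0.001,-0.035,-0.01],0.02],[[-0.001,-0.035,-0.01],0.02],[[-0.001,-0.033,-0.01],0.015],[[-0.001,-0.02,-0.01],0.0],[[-0.001,-0.008,-0.01],0.0],[[0,0,-0.01],0],[[0,0,0],0]]}}

```text
time_s: 12.25
eef_pos: [0.4817, -0.0104, 0.1241]
eef_rot: [-0.009, 0.004, 1.0, -0.004]
wrist_force: [0.2, 0.0, -0.3]
opening: 0.997
```

```bash
python3 -c "
from h import *
print(jaw()); print(np.array([.4804,-.0081,.0348])-get_obs()['eef_pos'])"
```

```text
(array([ 0.4817, -0.0104,  0.1241]), np.float64(89.5), array([-0.0182, -0.0074, -0.9998]), array([-0.26 ,  0.07 ,  1.892, -0.013,  1.196, -1.817]), array([ 0.2,  0. , -0.3]), 0.997)
[-0.00132896  0.00231769 -0.08925101]
```

>>> {"op": "drive_tool", "data": {"deltas": [[[0,0.001,-0.012],0.01],[[0,0.001,-0.015],0.0],[[0,0,-0.015],0],[[0,0,-0.012],0],[[0,0,-0.008],0],[[0,0,0],0]]}}

```text
time_s: 12.85
eef_pos: [0.4824, -0.0034, 0.0582]
eef_rot: [-0.008, -0.005, 1.0, -0.003]
wrist_force: [-0.5, -1.0, 1.2]
opening: 1.003
```

```bash
python3 -c "
from h import *
print(jaw()); print(np.array([.4804,-.0081,.0348])-get_obs()['eef_pos']); snap('c1','scene',(285,145,425,270),5.5)"
```

```text
(array([ 0.4824, -0.0034,  0.0582]), np.float64(90.57), array([-0.0165, -0.007 , -0.9998]), array([-0.246,  0.171,  1.934, -0.012,  1.051, -1.82 ]), array([-0.5, -1. ,  1.2]), 1.003)
[-0.00196736 -0.00469458 -0.02343727]
```

View pics/c1.png

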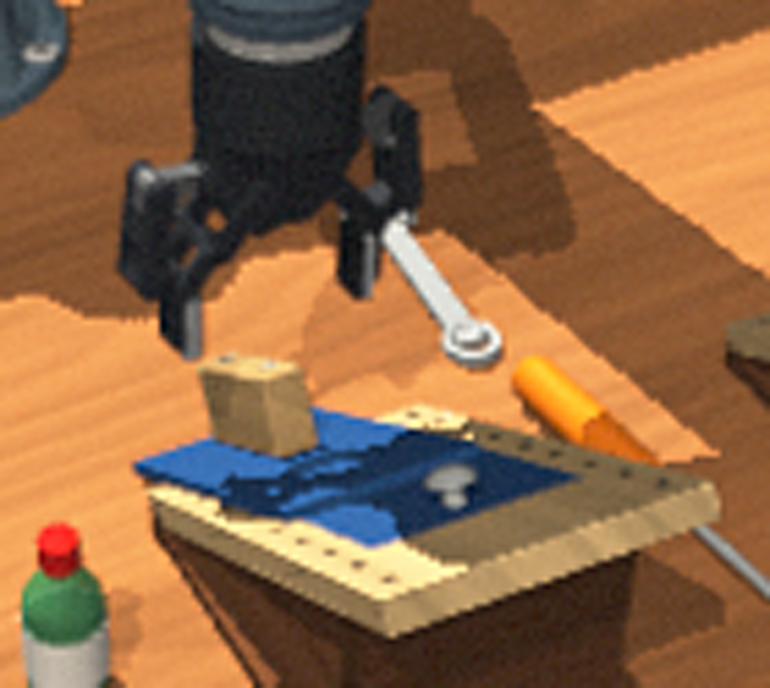

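>>> {"op": "drive_tool", "data": {"deltas": [[[-0.001,-0.003,-0.008],0.0],[[-0.001,-0.002,-0.008],0.0],[[0,0,-0.008],0],[[0,0,-0.004],0],[[0,0,0],0]]}}

```text
time_s: 13.4
eef_pos: [0.482, -0.0094, 0.0299]
eef_rot: [-0.006, -0.005, 1.0, -0.004]
wrist_force: [-0.7, -0.6, -0.3]
opening: 0.999
```

```bash
python3 -c "
from h import *
print(jaw()); print(np.array([.4804,-.0081,.030])-get_obs()['eef_pos']); snap('c2','scene',(285,145,425,270),5.5)"
```

```text
(array([ 0.482 , -0.0094,  0.0299]), np.float64(90.56), array([-0.0126, -0.008 , -0.9999]), array([-0.258,  0.217,  1.95 , -0.013,  0.984, -1.831]), array([-0.7, -0.6, -0.3]), 0.999)
[-1.59944962e-03  1.29875281e-03  8.78562853e-05]
```

View pics/c2.png

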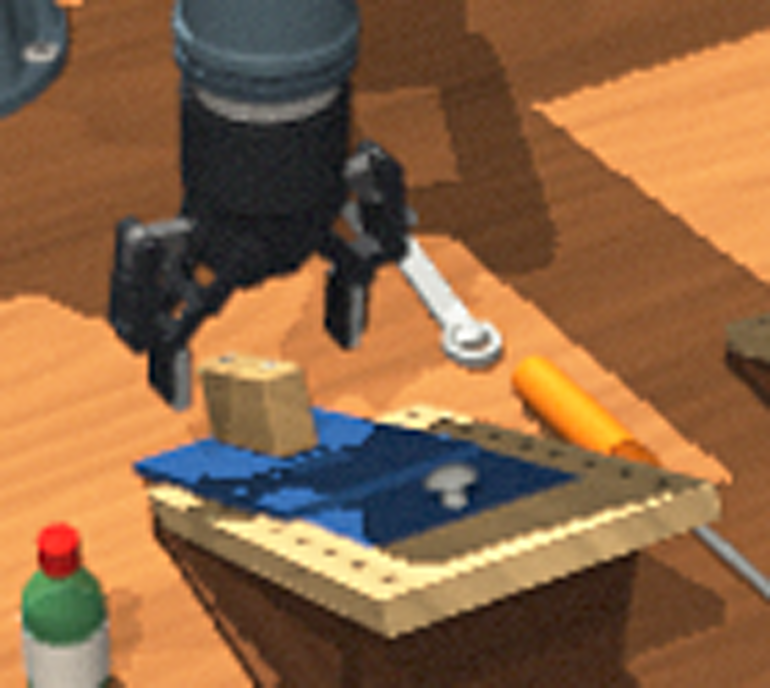

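>>> {"op": "drive_tool", "data": {"deltas": [[[0,0,0],0],[[0,0,0],0.0],[[0,0,0],0],[[0,0,0],0],[[0,0,0],0],[[0,0,0],0]], "gripper": 0.0}}

```text
time_s: 14.05
eef_pos: [0.4826, -0.0094, 0.0314]
eef_rot: [-0.006, -0.005, 1.0, -0.004]
wrist_force: [-0.4, -1.1, -0.7]
opening: 0.259
```

```bash
python3 -c "
from h import *
print(jaw());  snap('c3','scene',(285,145,425,270),5.5)"
```

```text
(array([ 0.4826, -0.0094,  0.0314]), np.float64(90.55), array([-0.0115, -0.0083, -0.9999]), array([-0.258,  0.215,  1.949, -0.013,  0.986, -1.831]), array([-0.4, -1.1, -0.7]), 0.259)
```

View pics/c3.png

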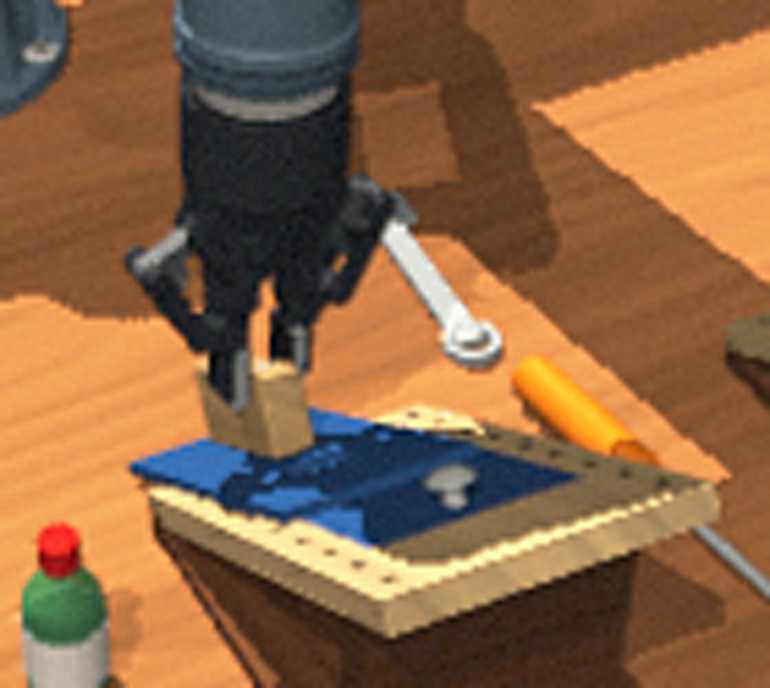

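>>> {"op": "drive_tool", "data": {"deltas": [[[0,0,0],0],[[0,0,0],0.0],[[-0.001,0,-0.004],0],[[-0.001,0,-0.004],0],[[0,0,-0.003],0],[[0,0,0],0]], "gripper": 0.55}}

```text
time_s: 14.7
eef_pos: [0.4808, -0.0096, 0.0192]
eef_rot: [-0.005, -0.005, 1.0, -0.004]
wrist_force: [0.2, 0.2, 0.2]
opening: 0.553
```

```bash
python3 -c "
from h import *
print(jaw());  snap('c4','scene',(285,145,425,270),5.5)"
```

```text
(array([ 0.4808, -0.0096,  0.0192]), np.float64(90.57), array([-0.0106, -0.0085, -0.9999]), array([-0.259,  0.234,  1.959, -0.013,  0.958, -1.832]), array([0.2, 0.2, 0.2]), 0.553)
```

View pics/c4.png

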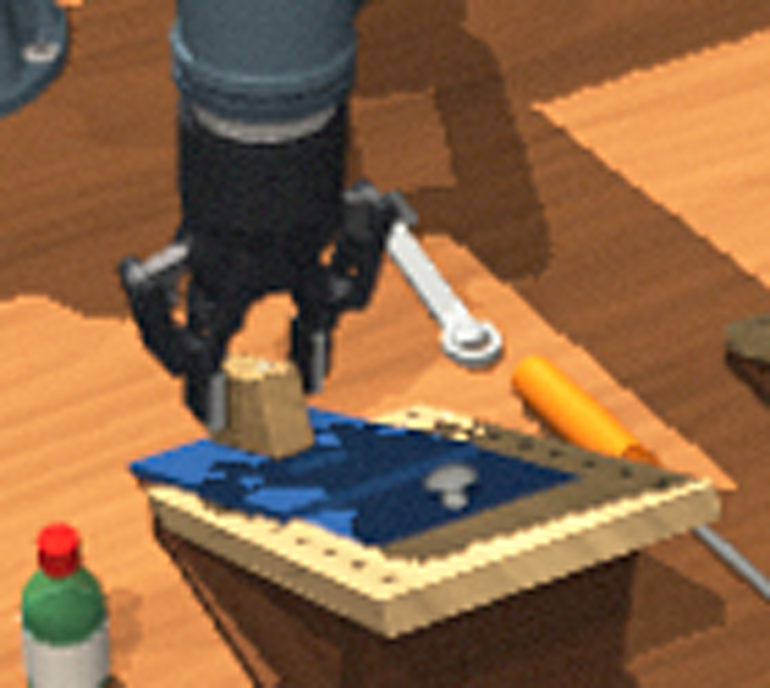

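>>> {"op": "drive_tool", "data": {"deltas": [[[0,0,0],0],[[0,0,0],0.0],[[0,0,0],0],[[0,0,0],0],[[0,0,0],0],[[0,0,0],0]], "gripper": 0.0}}

```text
time_s: 15.35
eef_pos: [0.4806, -0.0098, 0.0198]
eef_rot: [-0.006, -0.005, 1.0, -0.005]
wrist_force: [-1.0, 0.6, 0.6]
opening: 0.27
```

```bash
python3 -c "
from h import *
print(jaw());  snap('c5','scene',(285,145,425,270),5.5)"
```

```text
(array([ 0.4806, -0.0098,  0.0198]), np.float64(90.56), array([-0.0112, -0.0091, -0.9999]), array([-0.259,  0.233,  1.958, -0.014,  0.959, -1.832]), array([-1. ,  0.6,  0.6]), 0.27)
```

View pics/c5.png

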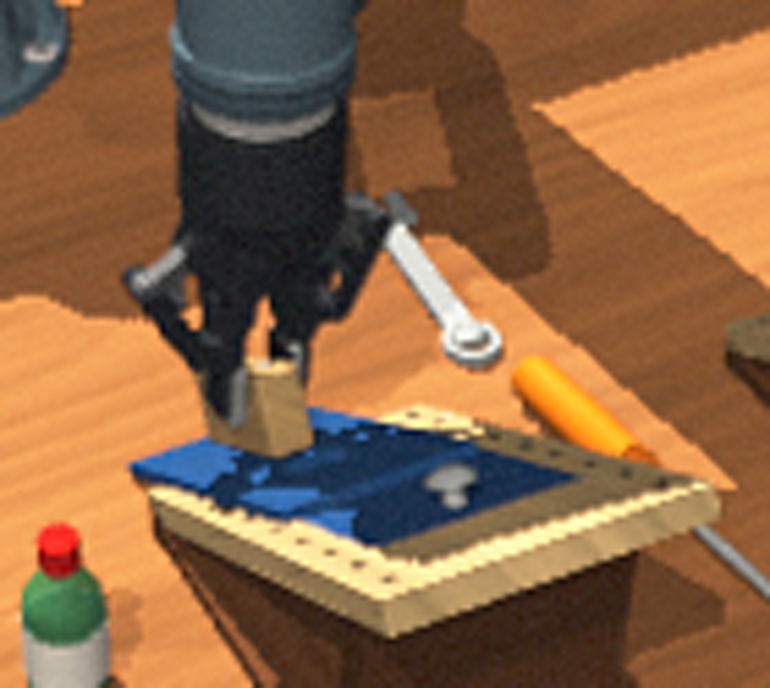

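>>> {"op": "drive_tool", "data": {"deltas": [[[0,0,0.006],0],[[0,0,0.01],0.0],[[0,0,0.012],0],[[0,0,0.012],0],[[0,0,0.006],0],[[0,0,0],0]]}}

```text
time_s: 16.0
eef_pos: [0.4798, -0.0093, 0.0697]
eef_rot: [-0.006, -0.005, 1.0, -0.004]
wrist_force: [0.3, -0.7, -3.6]
opening: 0.273
```

```bash
python3 -c "
from h import *
print(jaw());  snap('c6','scene',(285,145,425,270),5.5)"
```

```text
(array([ 0.4798, -0.0093,  0.0697]), np.float64(90.59), array([-0.0121, -0.0083, -0.9999]), array([-0.259,  0.143,  1.938, -0.013,  1.07 , -1.834]), array([ 0.3, -0.7, -3.6]), 0.273)
```

View pics/c6.png

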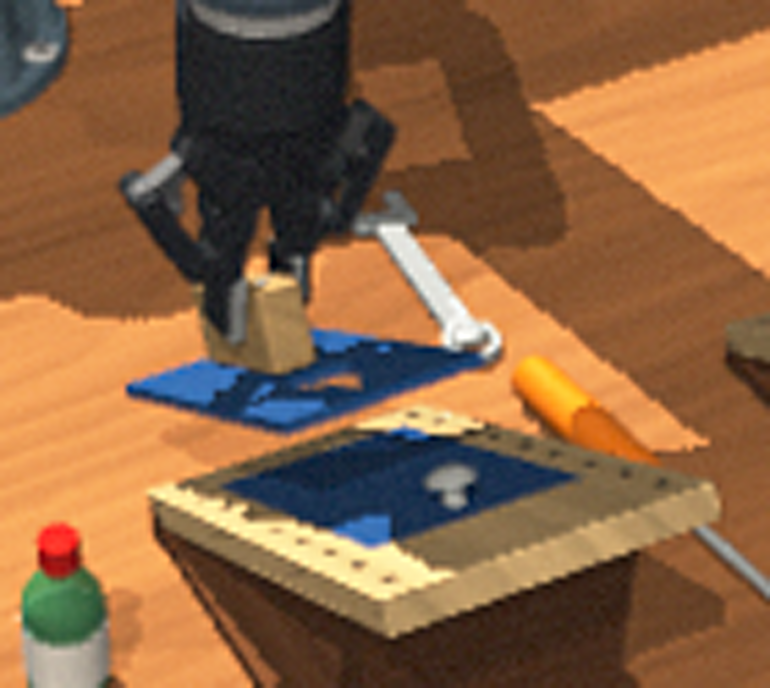

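```bash
cat > plan.py <<'E'
from h import *
# block pose at grip time: origin stud (-137.5,-14.5,0)mm, yaw rel +4.3deg about N
g0=np.array([.4806,-.0098,.0198]); Rb=F@R.from_euler('z',4.3,degrees=True).as_matrix(); B0=S+F@np.array([-.1375,-.0145,0])
jaw0=90.56
o=get_obs(); p=o["eef_pos"]; j=jaw()[1]
def need(target_mm,jt=86.3):
    D=R.from_euler('z',jt-jaw0,degrees=True).as_matrix()
    off=D@(B0+Rb@np.array([.032,0,0])-g0)   # opening rel tcp
    Rn=D@Rb; print("rel euler",R.from_matrix(F.T@Rn).as_euler('xyz',degrees=True).round(1))
    return S+F@(np.array(target_mm)/1000)-off
if __name__=="__main__":
    for tm in((0,0,40),(0,0,26),(0,0,0)): w=need(tm); print(tm,w.round(4),"shift",(w-p).round(4),"turn",np.radians(86.3-j).round(3))
E
python3 plan.py
```

```text
rel euler [-2.1  0.1  0.6]
(0, 0, 40) [0.553  0.0022 0.1072] shift [0.0733 0.0114 0.0379] turn -0.075
rel euler [-2.1  0.1  0.6]
(0, 0, 26) [0.56   0.0017 0.0951] shift [0.0803 0.0109 0.0258] turn -0.075
rel euler [-2.1  0.1  0.6]
(0, 0, 0) [0.573  0.0008 0.0726] shift [0.0933 0.01   0.0033] turn -0.075
```

>>> {"op": "drive_tool", "data": {"deltas": [[[0.003,0.001,0.01],-0.01],[[0.011,0.002,0.01],-0.02],[[0.014,0.002,0.008],-0.02],[[0.014,0.002,0.006],-0.015],[[0.014,0.002,0.004],-0.01],[[0.01,0.001,0],0],[[0.004,0,0],0],[[0,0,0],0]]}}

```text
time_s: 16.85
eef_pos: [0.5509, 0.0021, 0.1091]
eef_rot: [-0.009, 0.035, 0.999, -0.003]
wrist_force: [0.1, 0.2, -3.7]
opening: 0.268
```

```bash
python3 -c "
from h import *
print(jaw());  snap('d1','scene',(285,145,425,270),5.5); snap('d1t','top',(265,100,365,240),4.2)"; python3 plan.py
```

```text
(array([0.5509, 0.0021, 0.1091]), np.float64(85.96), array([-0.0177, -0.0055, -0.9998]), array([-0.206,  0.239,  1.731, -0.01 ,  1.188, -1.702]), array([ 0.1,  0.2, -3.7]), 0.268)
rel euler [-2.1  0.1  0.6]
(0, 0, 40) [0.553  0.0022 0.1072] shift [ 0.0029  0.0001 -0.0016] turn 0.006
rel euler [-2.1  0.1  0.6]
(0, 0, 26) [0.56   0.0017 0.0951] shift [ 0.0099 -0.0004 -0.0137] turn 0.006
rel euler [-2.1  0.1  0.6]
(0, 0, 0) [0.573  0.0008 0.0726] shift [ 0.0229 -0.0014 -0.0362] turn 0.006
```

View pics/d1.png

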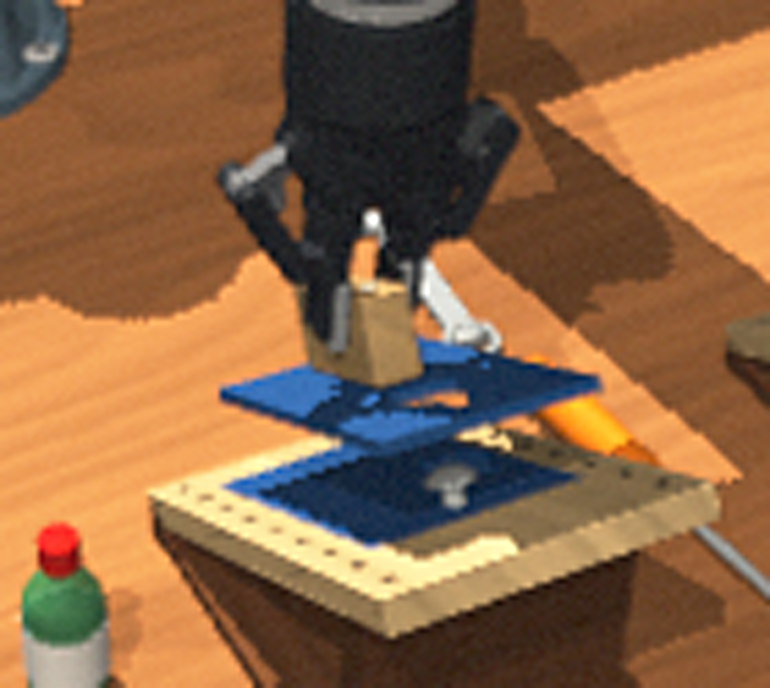

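View pics/d1t.png

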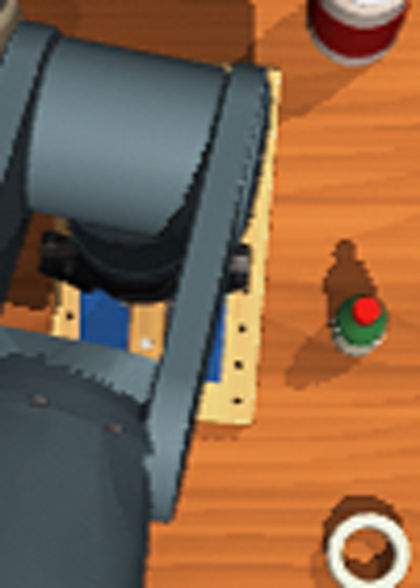

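```bash
cat > chk.py <<'E'
from plan import *
def blockpose():
    D=R.from_euler('z',j-jaw0,degrees=True).as_matrix(); return D@Rb, p+D@(B0-g0)
if __name__=="__main__":
    Rn,B=blockpose(); s=camera("scene")
    f=lambda x,y,z:((proj(s,B+Rn@(np.array([x,y,z])/1000))-[285,145]+.5)*5.5).round(0)
    for n,q in(("KL",(85,50,6)),("KR",(85,-50,6)),("TR",(-85,-50,6)),("openL",(32,17,6)),("openR",(32,-17,6)),("openfar",(49,0,6)),("bar top front",(6,0,48)),("slotend",(68,0,6))): print(n,f(*q))
    g=lambda x,y,z:((proj(s,S+F@(np.array([x,y,z])/1000))-[285,145]+.5)*5.5).round(0)
    print("head",g(0,0,16),"brd tl",g(80,75,0),"tr",g(80,-75,0),"bl",g(-180,75,0),"br",g(-180,-75,0)); print("open stud",st(B+Rn@[.032,0,0]))
E
python3 chk.py
```

```text
KL [599. 378.]
KR [376. 440.]
TR [214. 390.]
openL [464. 383.]
openR [392. 402.]
openfar [447. 397.]
bar top front [383. 289.]
slotend [469. 403.]
head [447. 468.] brd tl [715. 482.] tr [379. 599.] bl [419. 403.] br [146. 491.]
open stud [-1.7 -0.7 42.8]
```

>>> {"op": "drive_tool", "data": {"deltas": [[[0.003,0,-0.003],0],[[0.003,0,-0.005],0],[[0.003,0,-0.005],0],[[0.002,0,-0.004],0],[[0.001,0,-0.001],0],[[0,0,0],0]]}}

```text
time_s: 17.6
eef_pos: [0.5612, 0.0021, 0.0881]
eef_rot: [-0.01, 0.036, 0.999, -0.003]
wrist_force: [-0.4, -1.3, -3.0]
opening: 0.268
```

```bash
python3 -c "
from h import *
print(jaw());  snap('d2','scene',(285,145,425,270),5.5)"; python3 plan.py; python3 chk.py
```

```text
(array([0.5612, 0.0021, 0.0881]), np.float64(85.92), array([-0.0211, -0.005 , -0.9998]), array([-0.202,  0.29 ,  1.714, -0.01 ,  1.157, -1.697]), array([-0.4, -1.3, -3. ]), 0.268)
rel euler [-2.1  0.1  0.6]
(0, 0, 40) [0.553  0.0022 0.1072] shift [-0.008   0.0001  0.0191] turn 0.007
rel euler [-2.1  0.1  0.6]
(0, 0, 26) [0.56   0.0017 0.0951] shift [-0.001  -0.0004  0.007 ] turn 0.007
rel euler [-2.1  0.1  0.6]
(0, 0, 0) [0.573  0.0008 0.0726] shift [ 0.0119 -0.0014 -0.0155] turn 0.007
KL [611. 433.]
KR [390. 497.]
TR [226. 438.]
openL [476. 436.]
openR [404. 456.]
openfar [460. 451.]
bar top front [395. 342.]
slotend [482. 458.]
head [447. 468.] brd tl [715. 482.] tr [379. 599.] bl [419. 403.] br [146. 491.]
open stud [-2.6  0.  19.5]
```

View pics/d2.png

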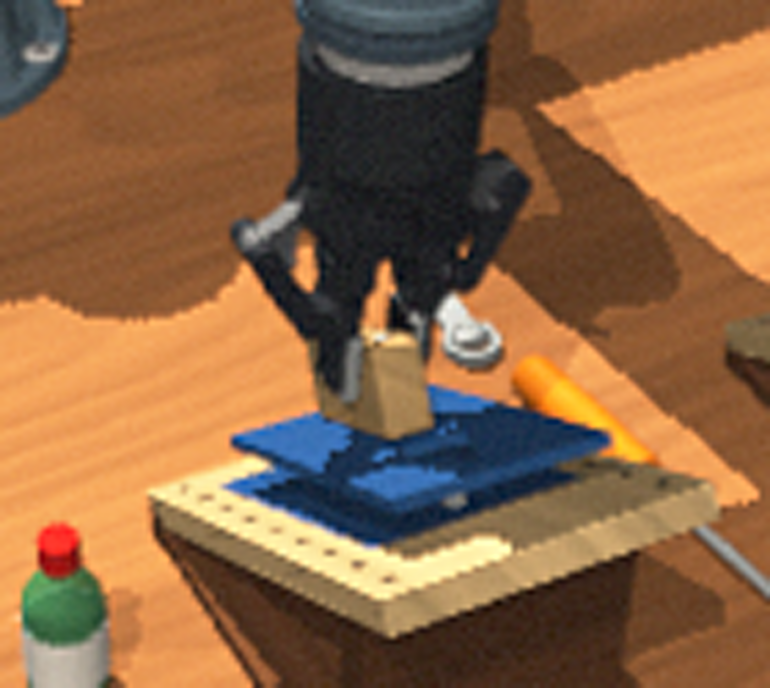

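>>> {"op": "drive_tool", "data": {"deltas": [[[0.003,0,-0.002],0],[[0.002,-0.001,-0.003],0],[[0.002,0,-0.003],0],[[0.001,0,-0.002],0],[[0,0,0],0]]}}

```text
time_s: 18.2
eef_pos: [0.5703, 0.0009, 0.0781]
eef_rot: [-0.01, 0.036, 0.999, -0.003]
wrist_force: [-0.1, -0.4, -3.0]
opening: 0.271
```

```bash
python3 -c "
from h import *
print(jaw());  snap('d3','scene',(325,185,415,255),8.5)"; python3 plan.py|tail -1; python3 chk.py|tail -1
```

```text
(array([0.5703, 0.0009, 0.0781]), np.float64(85.92), array([-0.0196, -0.0053, -0.9998]), array([-0.201,  0.321,  1.697, -0.01 ,  1.142, -1.696]), array([-0.1, -0.4, -3. ]), 0.271)
(0, 0, 0) [0.573  0.0008 0.0726] shift [ 0.0027 -0.0002 -0.0056] turn 0.007
open stud [ 0.5 -0.5  6.2]
```

View pics/d3.png

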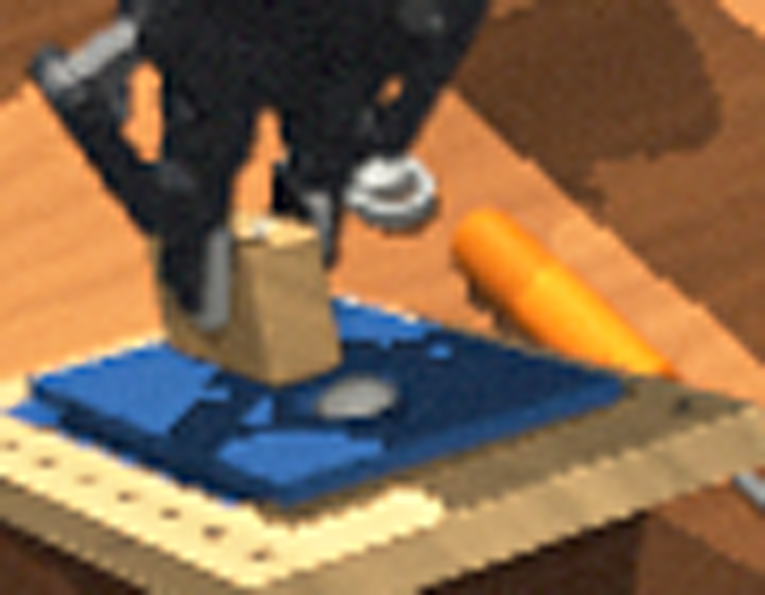

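>>> {"op": "drive_tool", "data": {"deltas": [[[0.001,0,-0.003],0],[[0.001,0,-0.003],0],[[0.001,0,-0.002],0],[[0,0,0],0]]}}

```text
time_s: 18.7
eef_pos: [0.5728, -0.0002, 0.0727]
eef_rot: [-0.01, 0.036, 0.999, -0.004]
wrist_force: [-2.5, 1.5, -0.6]
opening: 0.267
```

```bash
python3 -c "
from h import *
print(jaw());  snap('d4','scene',(325,185,415,255),8.5)"; python3 plan.py|tail -1; python3 chk.py|tail -1
```

```text
(array([ 5.728e-01, -2.000e-04,  7.270e-02]), np.float64(85.92), array([-0.021 , -0.0068, -0.9998]), array([-0.201,  0.334,  1.692, -0.012,  1.134, -1.695]), array([-2.5,  1.5, -0.6]), 0.267)
(0, 0, 0) [0.573  0.0008 0.0726] shift [0.0002 0.0009 0.    ] turn 0.006
open stud [-0.1 -1.4  0. ]
```

View pics/d4.png

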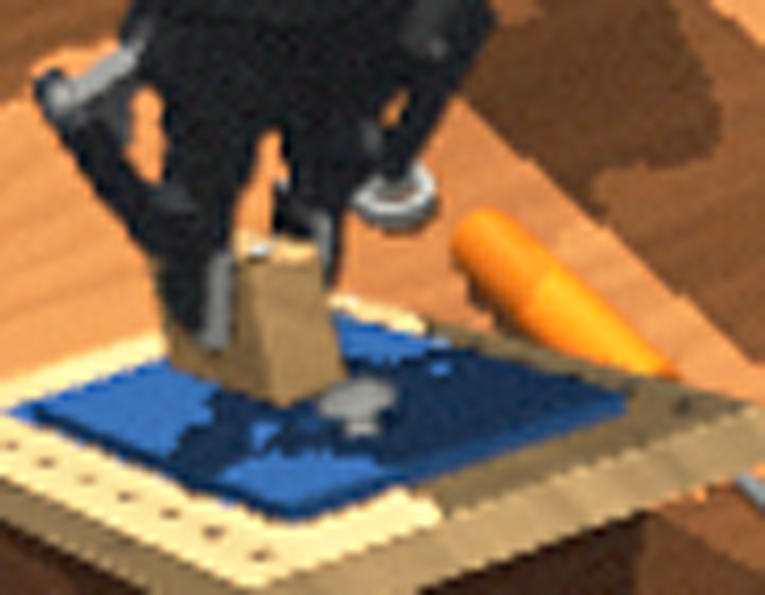

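>>> {"op": "drive_tool", "data": {"deltas": [[[0.001,0.001,-0.002],0],[[0,0,-0.001],0],[[0,0,0],0],[[0,0,0],0]]}}

```text
time_s: 19.2
eef_pos: [0.5728, -0.0005, 0.0726]
eef_rot: [-0.011, 0.035, 0.999, -0.005]
wrist_force: [-3.6, -0.6, -0.5]
opening: 0.268
```

```bash
python3 -c "
from h import *
print(jaw());  snap('d5','scene',(325,185,415,255),8.5)"; python3 plan.py|tail -1; python3 chk.py|tail -1
```

```text
(array([ 5.728e-01, -5.000e-04,  7.260e-02]), np.float64(85.96), array([-0.0229, -0.0093, -0.9997]), array([-0.199,  0.336,  1.69 , -0.015,  1.136, -1.693]), array([-3.6, -0.6, -0.5]), 0.268)
(0, 0, 0) [0.573  0.0008 0.0726] shift [0.0001 0.0013 0.0001] turn 0.006
open stud [-0.  -1.7 -0.1]
```

View pics/d5.png

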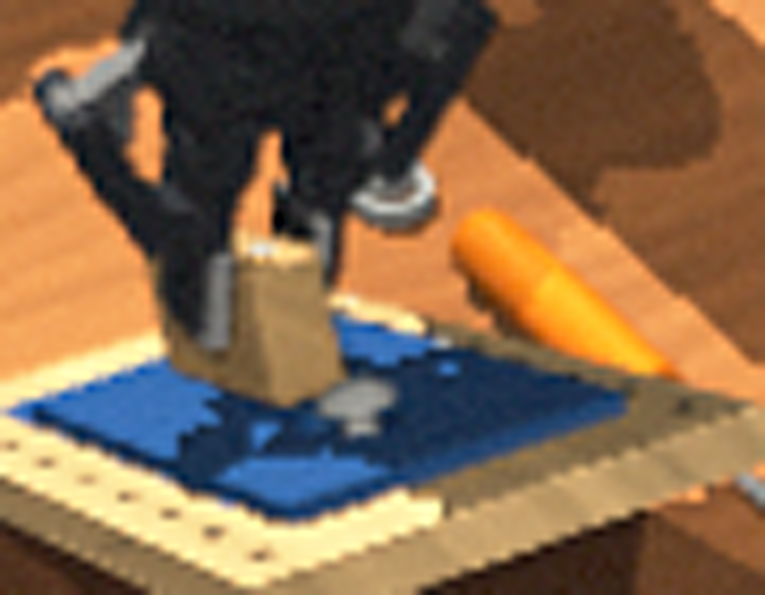

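>>> {"op": "drive_tool", "data": {"deltas": [[[-0.004,0.001,-0.003],0],[[-0.005,0,-0.0035],0],[[-0.005,0,-0.0035],0],[[0,0,0],0]]}}

```text
time_s: 19.7
eef_pos: [0.5678, -0.0004, 0.0694]
eef_rot: [-0.001, 0.036, 0.999, -0.005]
wrist_force: [-2.1, 0.8, -2.1]
opening: 0.27
```

```bash
python3 -c "
from h import *
print(jaw());  snap('e1','scene',(325,185,415,255),8.5)"; python3 chk.py|tail -1
```

```text
(array([ 5.678e-01, -4.000e-04,  6.940e-02]), np.float64(85.85), array([-0.0032, -0.0109, -0.9999]), array([-0.203,  0.317,  1.724, -0.013,  1.102, -1.695]), array([-2.1,  0.8, -2.1]), 0.27)
open stud [-5.9 -2.2 -0.4]
```

View pics/e1.png

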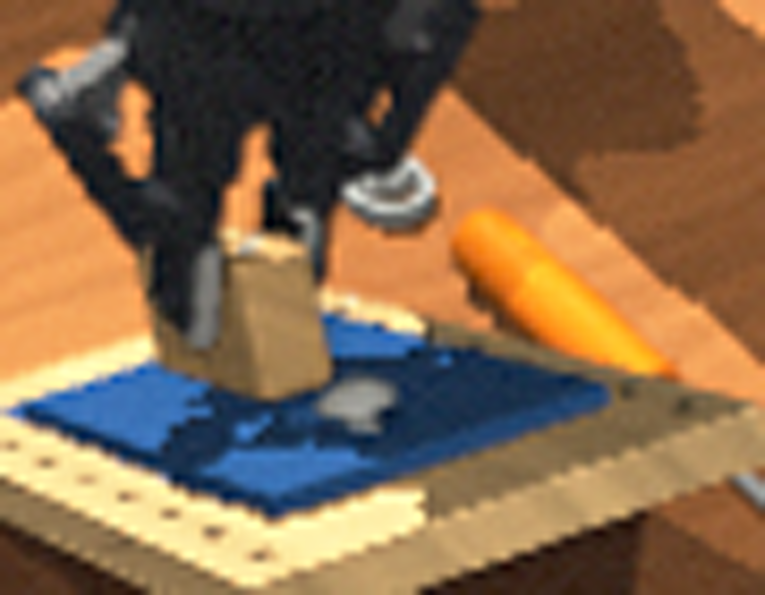

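>>> {"op": "drive_tool", "data": {"deltas": [[[-0.006,0.001,-0.0035],0],[[-0.006,0.001,-0.0035],0],[[-0.006,0,-0.0035],0],[[0,0,0],0]]}}

```text
time_s: 20.2
eef_pos: [0.5539, 0.0004, 0.0613]
eef_rot: [0.004, 0.037, 0.999, -0.006]
wrist_force: [-4.3, 1.4, -0.2]
opening: 0.269
```

```bash
python3 -c "
from h import *
print(jaw());  snap('e2','scene',(325,185,415,255),8.5)"; python3 chk.py|tail -1
```

```text
(array([5.539e-01, 4.000e-04, 6.130e-02]), np.float64(85.8), array([ 0.0069, -0.013 , -0.9999]), array([-0.206,  0.294,  1.773, -0.013,  1.065, -1.697]), array([-4.3,  1.4, -0.2]), 0.269)
open stud [-22.1  -2.3  -0.4]
```

View pics/e2.png

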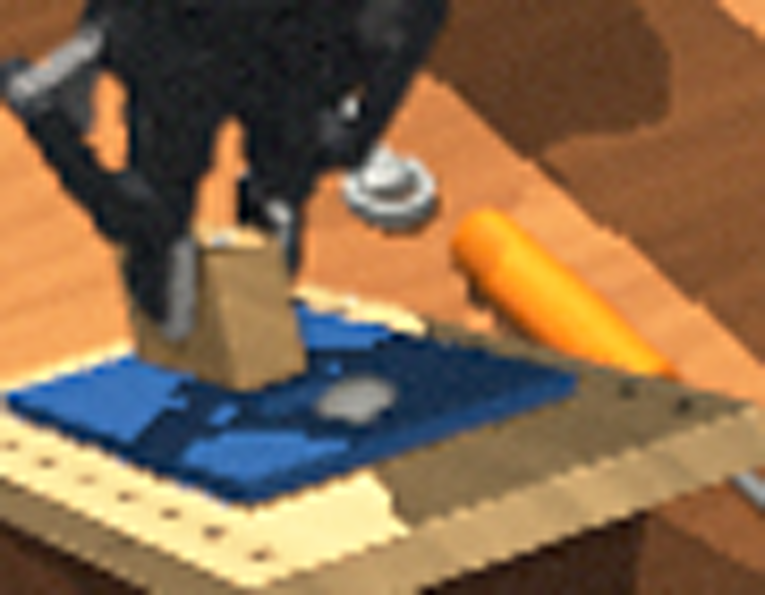

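>>> {"op": "drive_tool", "data": {"deltas": [[[-0.005,0.001,-0.003],0],[[-0.005,0,-0.003],0],[[-0.004,0,-0.0025],0],[[0,0,0],0]]}}

```text
time_s: 20.7
eef_pos: [0.5477, 0.0003, 0.0579]
eef_rot: [0.012, 0.037, 0.999, -0.007]
wrist_force: [-4.8, 0.8, -0.1]
opening: 0.266
```

```bash
python3 -c "
from h import *
print(jaw());  snap('e3','scene',(325,185,415,255),8.5)"; python3 chk.py|tail -1
```

```text
(array([5.477e-01, 3.000e-04, 5.790e-02]), np.float64(85.72), array([ 0.0231, -0.015 , -0.9996]), array([-0.21 ,  0.276,  1.805, -0.011,  1.035, -1.7  ]), array([-4.8,  0.8, -0.1]), 0.266)
open stud [-29.2  -3.   -0.2]
```

View pics/e3.png

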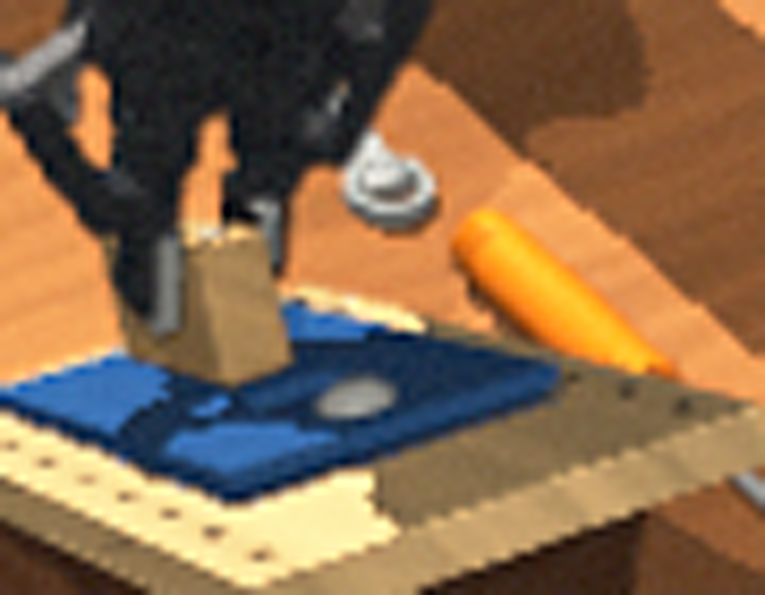

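>>> {"op": "drive_tool", "data": {"deltas": [[[-0.005,0,-0.003],0],[[-0.005,0,-0.003],0],[[-0.005,0,-0.003],0]]}}

```text
time_s: 21.1
eef_pos: [0.5489, -0.0002, 0.0576]
eef_rot: [0.029, 0.038, 0.999, -0.007]
wrist_force: [9.5, 3.7, 8.5]
opening: 0.266
```

```bash
python3 -c "
from h import *
print(jaw());  snap('e4','scene',(325,185,415,255),8.5)"; python3 chk.py|tail -1
```

```text
(array([ 5.489e-01, -2.000e-04,  5.760e-02]), np.float64(85.65), array([ 0.0566, -0.0164, -0.9983]), array([-0.214,  0.256,  1.832, -0.005,  0.994, -1.707]), array([9.5, 3.7, 8.5]), 0.266)
open stud [-28.2  -3.5  -1.1]
```

View pics/e4.png

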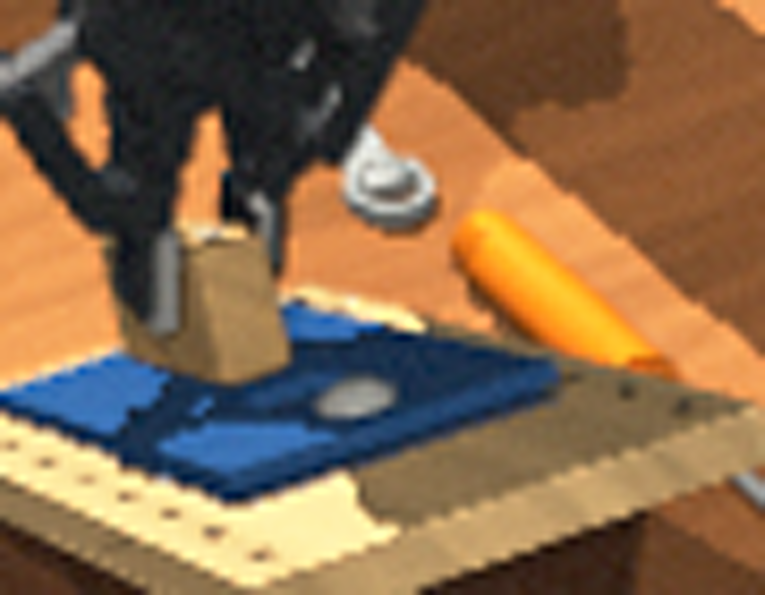

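>>> {"op": "drive_tool", "data": {"deltas": [[[0,0,0],0],[[0,0,0],0],[[0,0,0],0]]}}

```text
time_s: 21.5
eef_pos: [0.5492, -0.0, 0.0578]
eef_rot: [0.029, 0.037, 0.999, -0.007]
wrist_force: [-1.8, 0.6, 5.4]
opening: 0.268
```

>>> {"op": "drive_tool", "data": {"deltas": [[[0,0,0],0],[[0,0,0],0],[[0,0,0],0],[[0,0,0],0],[[0,0,0],0],[[0,0,0],0]], "gripper": 1.0}}

```text
time_s: 22.1
eef_pos: [0.5488, -0.0006, 0.0558]
eef_rot: [0.028, 0.038, 0.999, -0.008]
wrist_force: [-0.5, 0.5, -0.5]
opening: 1.003
```

```bash
python3 -c "
from h import *
print(jaw());  snap('f1','scene',(300,170,420,260),6.5)"
```

```text
(array([ 0.5488, -0.0006,  0.0558]), np.float64(85.65), array([ 0.056 , -0.0174, -0.9983]), array([-0.214,  0.259,  1.833, -0.006,  0.991, -1.706]), array([-0.5,  0.5, -0.5]), 1.003)
```

View pics/f1.png

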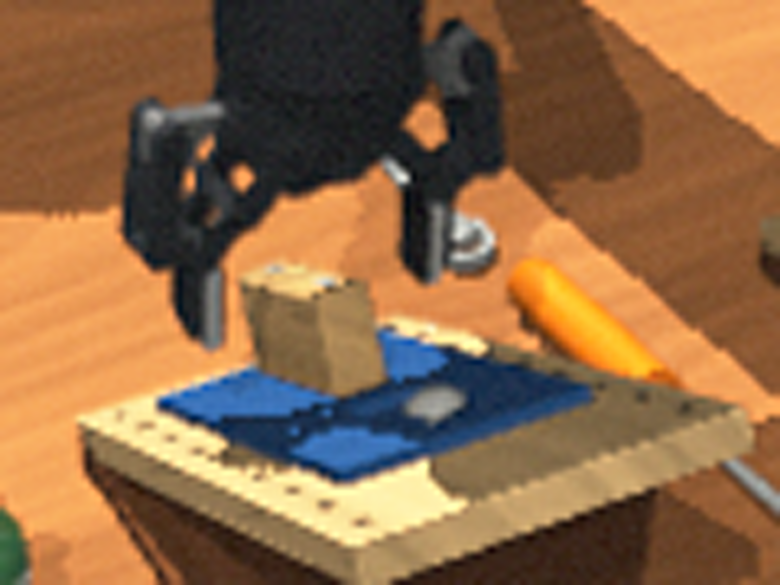

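Released cleanly. Now I'll go straight up and to the left so I can check from above.

>>> {"op": "drive_tool", "data": {"deltas": [[[0,0,0.015],0],[[0,0,0.02],0],[[0,0,0.025],0],[[0,0,0.025],0],[[0,0,0.02],0],[[0,0.03,0.005],0],[[-0.005,0.04,0],0],[[-0.005,0.04,0],0],[[-0.005,0.035,0],0],[[0,0,0],0]]}}

```text
time_s: 23.15
eef_pos: [0.5328, 0.1479, 0.1713]
eef_rot: [0.029, 0.04, 0.999, -0.007]
wrist_force: [-0.7, 0.1, -0.0]
opening: 0.998
```

```bash
python3 -c "
from h import *
print(jaw());  snap('f2','scene',(300,170,420,260),6.5); snap('f2t','top',(265,100,365,240),4.2)"
```

```text
(array([0.5328, 0.1479, 0.1713]), np.float64(85.36), array([ 0.0583, -0.0168, -0.9982]), array([ 0.07 ,  0.119,  1.736, -0.022,  1.23 , -1.414]), array([-0.7,  0.1, -0. ]), 0.998)
```

View pics/f2.png

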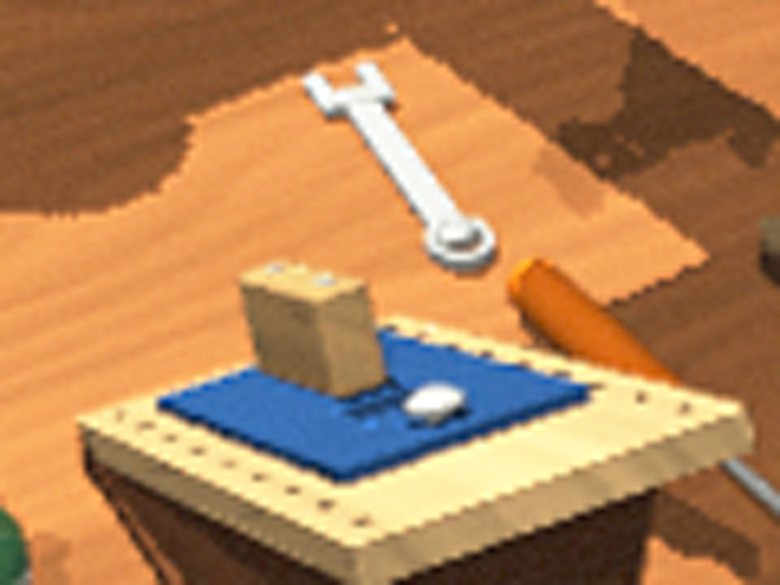

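View pics/f2t.png

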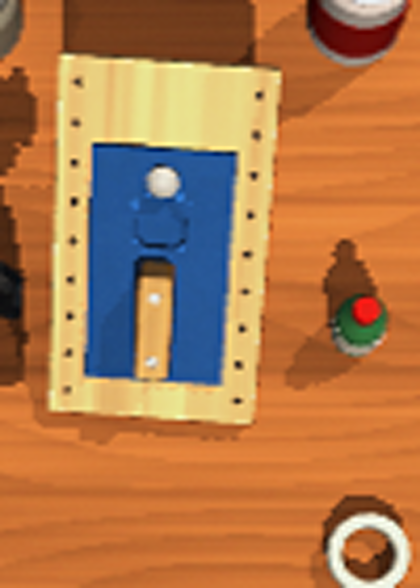

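```bash
python3 - <<'E'
from h import *
t=camera("top");s=camera("scene")
T=lambda x,y:(265+(x+.5)/4.2-.5,100+(y+.5)/4.2-.5)
Sc=lambda x,y:(300+(x+.5)/6.5-.5,170+(y+.5)/6.5-.5)
def show(n,c,p,h): print(n,st(onface(c,*p,h)))
for n,p,h in(("head",(163,181),.014),("KL",(93,144),.006),("KR",(239,153),.006),("TL",(85,376),.006),("TR",(221,385),.006),("dot1",(154,298),.048),("dot2",(152,362),.048),("open",(161,228),.006)): show("T "+n,t,T(*p),h)
for n,p,h in(("head",(436,402),.014),("KL",(593,388),.006),("KR",(345,472),.006),("TR",(158,403),.006),("dot1",(322,281),.048),("dot2",(274,269),.048)): show("S "+n,s,Sc(*p),h)
E
```

```text
T head [-1.8 -1.2 14. ]
T KL [18.4 48.6  6. ]
T KR [ 19.7 -51.9   6. ]
T TL [-152.1   47.5    6. ]
T TR [-151.3  -51.5    6. ]
T dot1 [-75.3  -1.   48. ]
T dot2 [-121.9   -2.2   48. ]
T open [-37.4  -1.4   6. ]
S head [ 8.7 -2.9 14. ]
S KL [25.9 49.   6. ]
S KR [ 25.7 -48.9   6. ]
S TR [-136.8  -53.2    6. ]
S dot1 [-73.8  -0.4  48. ]
S dot2 [-118.    -0.5   48. ]
```

```bash
python3 -c "
from bench import hand_in
print(hand_in())"
```

```text
the job is handed in; nothing more can be done
None
```

The blue push block is hanging on the blue board's stud with its keyhole end uppermost. I let go of it and handed the job in at about 23 s; no verdict was reported.

**What I did:** I took the block by its grip and carried it to the board. I tilted it by pressing its keyhole end on the face, because the tool can only turn about the vertical. The grip slipped out during that press, and the block came to rest flat on the lower part of the board. I regrasped it deeper at that tilt, passed the opening over the stud head until the plate lay flat, and slid it down to the stop. I then opened the gripper and moved clear.

**Last checks:**
- **Fit:** in both views the plate covers the painted rectangle. Its keyhole edge measured 19 mm (top camera) and 26 mm (scene camera) up-slope of the stud, against 21.5 mm expected. The cameras disagree by about 7 mm here, the same way they did on the board's own top edge. Averaged, the block is home to within about 2 mm.
- **Alignment:** it is about 1 mm off across the slope and straight to about 1°.
- **Rest:** the block looked the same in the pictures before and after the arm withdrew.
- **Slide:** the block stopped with a force rise of about 15 N near the end of the slot. My estimate from the tool position was about 3 mm short of the full 31.5 mm travel. The tool tilted slightly as it pushed, so I relied on the camera measurement.
- **Other things:** I saw no other object move in the pictures, but I did not measure each one.

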